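# Load the kennel feeding round: stack the meals and fan the tags

### The arm

A 6-joint arm with a two-finger parallel gripper is mounted at the origin on the work surface. World frame = base frame: x ahead of the robot, y to its left, z up, the work surface at z = 0. Lengths are in m, angles in degrees, forces in N, time in s.
With the tool pointing down it reaches from about 0.35 to 0.875 m from the base axis. Payload 4.2 kg.
Tool frame: the origin (TCP) lies on the centre line of the jaws, within the pads' length; the fingertips stand 11 mm ahead of it and the grasp point (between the pads) lies 8 mm behind it; y points along the fingers, z is the direction in which the jaws open and shut, and the axes are right-handed (so a half turn about y gives the same grasp; the last joint's range is limited). The gripper opens to 87 mm and grips with 3 to 60 N. Pads are 19 mm wide; open, the fingers measure 117 mm over their backs; the gripper's body (75 mm by 190 mm) begins 51 mm behind the grasp point.
Start: joints at [14.817, 22.042, 0.453, 0, -68.411, -14.817], TCP at [0.625, 0, 0.234] pointing down, gripper open.
Joint ranges: [-179.83, 179.83], [-69.29, 118.12], [-61.27, 80.66], [-181.25, 117.63], [-171.15, -9.14], [-177.46, 177.46]. Speed limits (degrees/s): [159.86, 159.86, 180, 180, 180, 180].

### API

Orientations are given as a 3x3 rotation matrix whose columns are the frame's x, y, z axes.
In Python, from station import r, optics gives the robot as it stands. The module is installed in compiled form; this text tells all that it offers.
- The arm moves only by the tool step_arm, never from a script. Its argument "moves" is a list that holds one entry, the list of rows, each a list of 7 numbers: the turn, a rotation vector about the tool's x, y, z in rad, then the shift along the tool's x, y, z in cm, then the opening in per cent of the stroke, from 0 (shut) to 100 (fully open). A call has exactly 5 rows; each row is the pose to reach, as a shift and turn from the pose commanded when the call began, along the tool's axes at that moment; what a row does not reach only later rows make up. A row lasts 1/12 s, in which the tool goes at most 41.7 mm and 7.16 degrees, less where a joint would pass 70% of its speed; a pose out of reach is approached as far as the arm can. A call with a gripper value outside its range is refused whole. The fingers move at their own pace and stop on an object; the grip force is fixed at half the most. Time passes only in rows, so rows that repeat a pose let the fingers close, or fill a call up. It gives the time, the measured TCP pose, the force and the opening at its end, in the units of the state.
- r.sense(): the state, without advancing time (a new reading comes with each control period).
- optics.capture(name): name is "scene" or "side" or "wrist"; returns a dict with "image" (400x640x3 uint8, red, green, blue), "fov_y" (degrees; the focal length in pixels is half the picture's height over the tangent of half this angle, whatever the lens; pixels are square), "cx", "cy" (the principal point, pixels), "k1" (the pictures are not rectified: a ray, as slopes to the right and down, at radius r is drawn at 1 + k1 r^2 times it, then the intrinsics apply), "cam_to_world" (4x4, takes a point from camera to world coordinates). Camera axes: x right, y down, z forward; pixel columns grow to the right and rows downward; lengths in m; the calibration is good to about 2 mm. A picture is of the moment at which its call begins. There is no depth.
- r.finish_job(): hands the job in, once; it reports no verdict.
The state is a dict: "time_s": time; "joints": joint angles; "joint_velocities": joint speeds; "effort": joint torques, N m; "tcp_pos": TCP position; "ee_rot": TCP orientation; "wrist_force": force on the tool from outside, world axes, zero at the start; "moment": the same for the moment, N m; "gripper_width": opening from 0.0 (shut) to 1.0 (fully open).
Only numpy, scipy, OpenCV 4.12 (cv2) and the standard library are available. Lean on these libraries where they do the work, as an engineer would, in place of code of your own. Each camera call takes 0.05 s, during which the arm holds its last target.

### The job

Get the kennel feeding round ready: first stack the three meal tubs, one at a time, squarely on the middle of the rubber pad, red lid at the bottom, then yellow, then blue on top, keeping them level. Then fan the tags in the cream tray, continuing the row that the fixed blue tag begins: the yellow tag with one end resting on the blue tag's free end, overlapping it by about a third of its length and sloping down to the tray floor, then the red tag on the yellow one in the same way, all in one straight line along the tray. Leave the steel bowl and the amber jar where they stand.

Things in the scene. Friction and masses are not known exactly. Their poses are not given: they have to be found in the camera images.
- tub_red: loose meal tub, an upright box 84 (x) x 60 (y) x 44 mm high, white with a red chequer band, flat red lid (the top 10 mm, same outline) with a white paw print, about 0.22 kg. Origin: centre of its underside; x along its length, z up
- tub_yellow: loose meal tub, an upright box 84 (x) x 60 (y) x 44 mm high, white with a red chequer band, flat yellow lid (the top 10 mm, same outline) with a white paw print, about 0.22 kg. Origin: centre of its underside; x along its length, z up
- tub_blue: loose meal tub, an upright box 84 (x) x 60 (y) x 44 mm high, white with a red chequer band, flat blue lid (the top 10 mm, same outline) with a white paw print, about 0.22 kg. Origin: centre of its underside; x along its length, z up
- tag_yellow: loose kennel tag, a flat stiff yellow plate 80 (x) x 40 (y) x 8 mm thick with a white panel and a yellow paw print on its upper face and a black dot near its -x end, about 30 g, lying flat on the counter. Origin: centre of its underside; x along its length, z up
- tag_red: loose kennel tag, a flat stiff red plate 80 (x) x 40 (y) x 8 mm thick with a white panel and a red paw print on its upper face and a black dot near its -x end, about 30 g, lying flat on the counter. Origin: centre of its underside; x along its length, z up
- pad: fixed black rubber pad 112 (x) x 88 (y) x 4 mm thick with a thin white outline 98 x 74 mm; the stack goes at its centre, tub length along its length. Origin: centre of its underside; x along its length
- tray: fixed cream tray 220 (x) x 126 (y) mm, floor 4 mm thick, low rim 3 mm wide whose top is 7 mm above the counter. Origin: centre of its underside; x along its length; the row of tags runs along its middle line towards +x
- tag_blue: blue kennel tag of the same size (80 x 40 x 8 mm), fixed flat on the tray floor, its centre 54 mm from the tray's centre towards the tray's -x end; a small steel clip 4 mm high stands on its -x end. Origin: centre of its underside, 4 mm above the counter; x along its length, pointing along the row to its free end, where the next tag is to rest
- bowl: bystander: steel bowl, 110 mm across, 45 mm high, loose. Origin: centre of its underside
- jar: bystander: amber glass treat jar with green cap, 68 mm across, 100 mm high, loose. Origin: centre of its underside

How it is judged (in metres and radians):
On the way, in this order (a step that is already met when the one before it is completed fails the run):
1. the red-lidded tub stands on the rubber pad, released (horizontal distance between tub_red and pad below 0.012 m and z of tub_red in the frame of pad between 0 and 0.008 m and angle between the x axis of tub_red and the x axis of pad, either way round below 0.2 rad and angle between tub_red's own z axis and vertical below 0.1 rad and contact force between the fingers and tub_red below 0.05 N and linear speed of tub_red below 0.02 m/s), for 0.2 s.
2. the yellow-lidded tub stands on the red one, released (horizontal distance between tub_yellow and tub_red below 0.012 m and z of tub_yellow in the frame of tub_red between 0.04 and 0.048 m and angle between the x axis of tub_yellow and the x axis of tub_red, either way round below 0.2 rad and angle between tub_yellow's own z axis and vertical below 0.1 rad and contact force between the fingers and tub_yellow below 0.05 N and linear speed of tub_yellow below 0.02 m/s), for 0.2 s.
3. the blue-lidded tub stands on the yellow one, released (horizontal distance between tub_blue and tub_yellow below 0.012 m and z of tub_blue in the frame of tub_yellow between 0.04 and 0.048 m and angle between the x axis of tub_blue and the x axis of tub_yellow, either way round below 0.2 rad and angle between tub_blue's own z axis and vertical below 0.1 rad and contact force between the fingers and tub_blue below 0.05 N and linear speed of tub_blue below 0.02 m/s), for 0.2 s.
4. the yellow tag leans on the far end of the blue tag in the tray, released (x of tag_yellow in the frame of tag_blue between 0.042 and 0.068 m and angle between tag_yellow's own z axis and vertical between 0.06 and 0.3 rad and angle between the x axis of tag_yellow and the x axis of tag_blue, either way round below 0.2 rad and y of tag_yellow in the frame of tag_blue between -0.012 and 0.012 m and z of tag_yellow in the frame of tray below 0.016 m and contact force between the fingers and tag_yellow below 0.05 N and linear speed of tag_yellow below 0.02 m/s), for 0.2 s.
5. the red tag leans on the far end of the yellow tag, released (horizontal distance between tag_red and tag_yellow between 0.042 and 0.068 m and angle between tag_red's own z axis and vertical between 0.06 and 0.3 rad and angle between the x axis of tag_red and the x axis of tag_blue, either way round below 0.2 rad and y of tag_red in the frame of tag_blue between -0.012 and 0.012 m and z of tag_red in the frame of tray below 0.016 m and x of tag_red in the frame of tag_blue above 0.084 m and contact force between the fingers and tag_red below 0.05 N and linear speed of tag_red below 0.02 m/s), for 0.2 s.
At the end, for the whole second after the job is handed in: Tubs on the pad, red, yellow, blue upwards, each within 12 mm and 0.2 rad of what is below; yellow tag 42 to 68 mm along from blue, red tag 42 to 68 mm on from yellow, each on the line within 12 mm and 0.2 rad, sloping 0.06 to 0.3 rad, under 16 mm up; all released, at rest (all of step 1 and all of step 2 and all of step 3 and all of step 4 and all of step 5); the robot touches nothing.
It fails at once if the steel bowl or the jar is moved by more than 30 mm (distance of any of bowl, jar from where it was at the start of the episode above 0.03 m).
It fails at once if a meal tub is tipped by more than 0.5 rad (angle between any of tub_red, tub_yellow, tub_blue's own z axis and vertical above 0.5 rad).
It also fails if it takes over 141 s, if anything falls off the work surface, if the arm or the gripper's body presses on something with over 40 N, if the wrist force passes 120 N, or if a joint passes its speed limit or range.

## Working session

There is one attempt and no reset: what is moved stays moved. The work goes in short steps, Python scripts to look and compute and a tool call to move; the robot and the scene stay as the last step left them, time stands still between calls to the robot, and variables do not carry over. Pictures are saved under pics/ and viewed, and the job is handed in when it is done.

Besides the shell and the picture viewer there is one more tool, called after "Request:" in YAML: its name, and indented under it one key for each argument. step_arm: Moves the arm, as the interface text tells. Its arguments: {"type":"object","properties":{"moves":{"type":"array"}},"required":["moves"]}

```bash
ls; mkdir -p pics; cat > h.py <<'E'
import numpy as np, cv2
from station import r, optics
def cap(n):
    d=optics.capture(n); return d
def save(d,f): cv2.imwrite(f,d["image"][:,:,::-1])
E
python3 - <<'E'
from h import *
s=r.sense(); print(s)
for n in ["scene","side","wrist"]:
    d=cap(n); save(d,f"pics/{n}0.png"); print(n,d["fov_y"],d["cx"],d["cy"],d["k1"],np.round(d["cam_to_world"],3).tolist())
E
```

```text
pics
{'time_s': 0.0, 'joints': array([ 1.48161342e+01,  2.20894440e+01,  3.79037157e-01, -3.03183027e-02,
       -6.84128189e+01, -1.48153808e+01]), 'joint_velocities': array([ 0.03750452,  0.07375761,  0.06797744, -0.08909902,  0.0932929 ,
       -0.03948316]), 'effort': array([ 5.69075401e-04, -3.90661991e+01,  1.87403029e+01,  4.22001421e+00,
        1.09914420e-02, -1.81494070e-04]), 'tcp_pos': array([6.24401916e-01, 1.67674266e-05, 2.32464966e-01]), 'ee_rot': array([[ 1.81982078e-04, -2.20496088e-03, -9.99997553e-01],
       [ 9.99999981e-01, -7.42791777e-05,  1.82146303e-04],
       [-7.46806214e-05, -9.99997566e-01,  2.20494732e-03]]), 'wrist_force': array([-0.86378171, -0.42080867, -0.13634966]), 'moment': array([-0.0202131 , -0.00376694,  0.05277697]), 'gripper_width': 1.0010669669980314}
scene 43.958208890337794 329.32312722870824 198.0589518145352 -0.1546559673799776 [[0.66, 0.636, -0.399, 1.003], [0.751, -0.567, 0.338, -0.35], [-0.011, -0.523, -0.852, 0.942], [0.0, 0.0, 0.0, 1.0]]
side 42.009575806262966 317.95286888819885 202.91937303944584 -0.06037496976511092 [[0.999, -0.031, 0.015, 0.548], [-0.032, -0.723, 0.69, -0.775], [-0.01, -0.69, -0.724, 0.869], [0.0, 0.0, 0.0, 1.0]]
wrist 66.92260492405512 319.80257768689677 194.80324028211746 -0.04630190702194671 [[-1.0, 0.001, -0.003, 0.625], [0.0, 0.957, 0.291, -0.08], [0.003, 0.291, -0.957, 0.385], [0.0, 0.0, 0.0, 1.0]]
```

View pics/scene0.png

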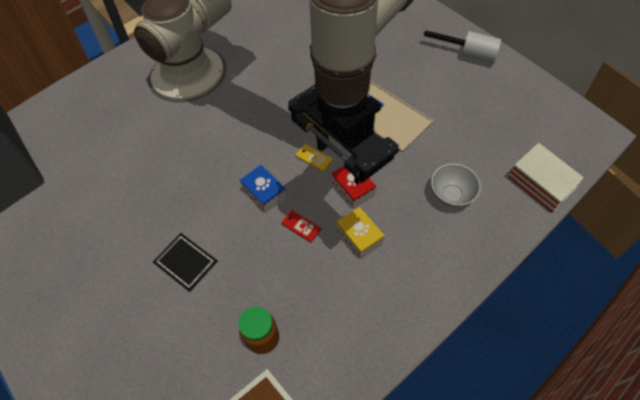

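View pics/side0.png

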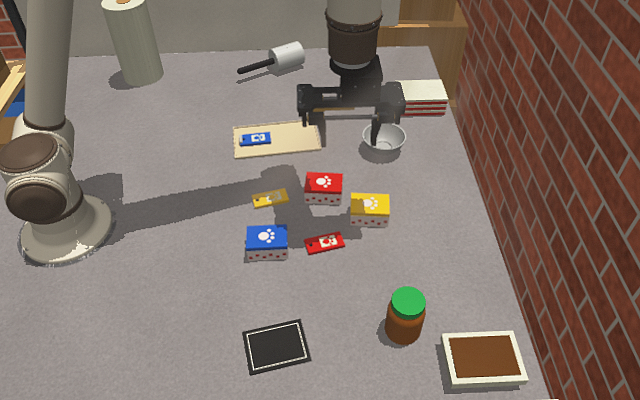

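View pics/wrist0.png

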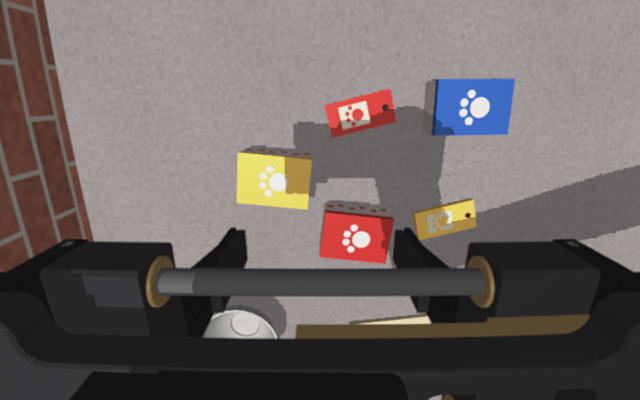

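```bash
cat >> h.py <<'E'
def K(d):
    f=200/np.tan(np.radians(d["fov_y"])/2); return np.array([[f,0,d["cx"]],[0,f,d["cy"]],[0,0,1.]])
def rays(d,px):
    p=cv2.undistortPoints(np.asarray(px,float).reshape(-1,1,2),K(d),np.array([d["k1"],0,0,0,0.]))[:,0]
    T=d["cam_to_world"]; v=np.c_[p,np.ones(len(p))]@T[:3,:3].T
    return T[:3,3],v
def plane(d,px,z):
    o,v=rays(d,px); return o+v*((z-o[2])/v[:,2])[:,None]
def proj(d,P):
    T=np.linalg.inv(d["cam_to_world"]); P=np.asarray(P,float).reshape(-1,3)@T[:3,:3].T+T[:3,3]
    return cv2.projectPoints(P,np.zeros(3),np.zeros(3),K(d),np.array([d["k1"],0,0,0,0.]))[0][:,0]
RNG={"red":[((0,130,90),(6,255,255)),((172,130,90),(180,255,255))],"yellow":[((20,120,60),(32,255,255))],"blue":[((105,120,60),(122,255,255))]}
def mask(im,c):
    h=cv2.cvtColor(im,cv2.COLOR_RGB2HSV); m=0
    for a,b in RNG[c]: m=m|cv2.inRange(h,a,b)
    return m
def blobs(d,c,amin=60):
    m=mask(d["image"],c)
    m=cv2.morphologyEx(m,cv2.MORPH_CLOSE,np.ones((3,3),np.uint8))
    cs,_=cv2.findContours(m,cv2.RETR_EXTERNAL,cv2.CHAIN_APPROX_NONE)
    return [q[:,0] for q in cs if cv2.contourArea(q)>amin]
def rect(d,c,z):
    P=plane(d,c,z)[:,:2]; (cx,cy),(w,h),a=cv2.minAreaRect((P*1000).astype(np.float32))
    if w<h: w,h,a=h,w,a+90
    return np.array([cx,cy,w,h,(a+90)%180-90])
E
python3 - <<'E'
from h import *
for n in ["scene","side","wrist"]:
    d=cap(n)
    for c in RNG:
        for b in blobs(d,c):
            print(n,c,b.mean(0).round(),len(b),"z44",rect(d,b,.044).round(1),"z8",rect(d,b,.008).round(1))
d=cap("side"); im=d["image"]
cv2.imwrite("pics/side_c.png",cv2.resize(im[110:270,220:420],None,fx=4,fy=3.7,interpolation=cv2.INTER_CUBIC)[:,:,::-1])
E
```

```text
scene red [300. 226.] 86 z44 [592.5 -81.8  78.7  38.8  14.1] z8 [576.  -71.1  81.8  40.4  14.1]
scene red [353. 183.] 110 z44 [581.8  77.1  85.3  61.1  -6.2] z8 [564.9  94.2  88.7  63.5  -6.2]
scene yellow [360. 229.] 105 z44 [679.5   4.1  87.8  63.4  -5.5] z8 [666.5  18.3  91.3  66.   -5.5]
scene yellow [314. 157.] 80 z44 [477.6  51.6  81.1  43.1  13.4] z8 [456.5  67.7  84.4  44.8  13.4]
scene blue [  4. 388.] 67 z44 [ 486.9 -744.1   64.8   25.2   -1.8] z8 [ 466.2 -759.9   67.4   26.3   -1.8]
scene blue [526. 318.] 642 z44 [1042.7  121.8  628.7  175.9   89.9] z8 [1044.3  140.7  653.9  182.9   89.9]
scene blue [262. 184.] 90 z44 [457.5 -79.9  86.3  60.5   1.2] z8 [435.7 -69.   89.8  62.9   1.2]
scene blue [113.  34.] 46 z44 [-252.3  -91.5  120.5   16.6  -10. ] z8 [-302.7  -81.2  125.4   17.3  -10. ]
scene blue [88. 40.] 87 z44 [-281.2 -160.3  179.8   46.7   -9.4] z8 [-332.7 -152.7  187.    48.5   -9.4]
side red [324. 243.] 99 z44 [ 573.9 -101.3   77.5   42.5   14.4] z8 [575.1 -71.9  80.8  44.3  14.4]
side red [507. 191.] 89 z44 [990.   27.9  94.4  17.5  89.8] z8 [1009.3   62.9   98.6
[... 601 characters left out ...]
  1.5]
side blue [255. 139.] 78 z44 [414.9 238.2  74.8  43.7   6.7] z8 [409.1 282.4  78.   45.6   6.7]
side blue [ 16. 105.] 70 z44 [-253.1  434.9  129.2   46.7   89.9] z8 [-288.1  487.7  134.9   48.7   89.9]
wrist red [356. 237.] 219 z44 [579.6  79.2  84.2  62.3  -6.4] z8 [574.8  95.9  93.   68.9  -6.4]
wrist red [361. 113.] 188 z44 [579.7 -69.1  72.4  35.7  13.8] z8 [575.  -68.   80.   39.5  13.8]
wrist yellow [445. 219.] 169 z44 [471.5  55.5  74.2  38.4  13.9] z8 [455.4  69.7  82.   42.5  13.9]
wrist yellow [274. 180.] 237 z44 [678.    6.8  83.5  60.9  -5.8] z8 [683.6  15.9  92.3  67.3  -5.8]
wrist blue [473. 106.] 258 z44 [455.8 -76.7  86.7  59.    1.1] z8 [437.9 -76.4  95.9  65.2   1.1]
```

View pics/side_c.png

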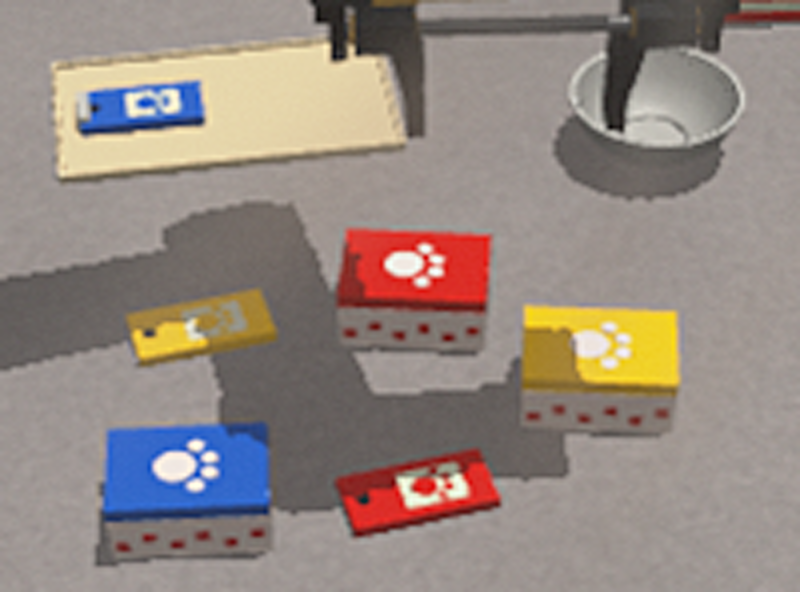

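```bash
cat > pad.py <<'E'
from h import *
for n,roi in [("side",(225,300,330,385)),("scene",(140,220,230,300))]:
    d=cap(n); g=d["image"].max(2); m=np.zeros_like(g); x0,y0,x1,y1=roi if n=="side" else (140,225,230,300)
    m[y0:y1,x0:x1]=(g[y0:y1,x0:x1]<60)*255
    m=cv2.morphologyEx(m,cv2.MORPH_CLOSE,np.ones((7,7),np.uint8))
    cs,_=cv2.findContours(m,cv2.RETR_EXTERNAL,cv2.CHAIN_APPROX_NONE)
    c=max(cs,key=cv2.contourArea)[:,0]; print(n,"pad",c.mean(0),rect(d,c,.004).round(1))
    # white outline
    mm=np.zeros_like(g); mm[y0:y1,x0:x1]=((g[y0:y1,x0:x1]>110))*255
    er=cv2.drawContours(np.zeros_like(g),[c.reshape(-1,1,2)],-1,255,-1); er=cv2.erode(er,np.ones((3,3),np.uint8))
    ys,xs=np.nonzero(mm&er); print(" outline",len(xs), rect(d,np.c_[xs,ys],.004).round(1))
    h=cv2.cvtColor(d["image"],cv2.COLOR_RGB2HSV)
    t=cv2.inRange(h,(12,40,120),(28,120,255)); t=cv2.morphologyEx(t,cv2.MORPH_OPEN,np.ones((3,3),np.uint8))
    cs,_=cv2.findContours(t,cv2.RETR_EXTERNAL,cv2.CHAIN_APPROX_NONE)
    for c in cs:
        if cv2.contourArea(c)>400: print(" tray?",c[:,0].mean(0).round(),rect(d,c[:,0],.007).round(1))
    for b in blobs(d,"blue"):
        print(" blue",b.mean(0).round(),rect(d,b,.012).round(1))
    t=cv2.inRange(h,(45,120,60),(75,255,255)); ys,xs=np.nonzero(t); print(" cap",rect(d,np.c_[xs,ys],.1).round(1))
d=cap("side"); print("bowl", plane(d,[[384,131]],.045).round(3), plane(d,[[364,128],[405,128]],.045).round(3))
E
python3 pad.py
```

```text
side pad [275.38693467 346.81909548] [ 476.6 -308.4  110.5   88.8   12.9]
 outline 348 [ 477.  -307.   100.1   75.8   12.4]
 tray? [275. 139.] [463.5 285.4 222.3 134.8   6.6]
 tray? [11. 81.] [-355.4  601.5  288.4   69.8  -74.4]
 blue [266. 237.] [451.4 -54.6  86.   68.5   1.5]
 blue [255. 139.] [409.7 277.5  77.8  45.2   7.2]
 blue [ 16. 105.] [-284.2  481.8  134.2   48.5   89.9]
 cap [ 711.7 -286.9   64.8   58.9   87.5]
scene pad [184.93181818 261.64393939] [ 478.  -307.6  111.3   86.5   12.3]
 outline 50 [ 477.7 -307.5   95.9   73.7   12.8]
 tray? [394. 115.] [475.1 290.  197.4 128.3   6.8]
 tray? [148.  28.] [-236.2   -0.6  180.9   79.4   12. ]
 blue [  4. 388.] [ 468.5 -758.1   67.1   26.1   -1.8]
 blue [525. 318.] [1044.1  138.6  651.   182.1   90. ]
 blue [262. 184.] [ 4.38e+02 -7.08e+01  8.95e+01  6.25e+01  3.00e-01]
 blue [113.  34.] [-294.6  -82.7  119.9   17.2  -10. ]
 blue [88. 40.] [-326.9 -153.2  186.2   48.    -9.2]
 cap [ 714.5 -282.6   58.7   56.7  -38.3]
bowl [[0.739 0.253 0.045]] [[0.69  0.267 0.045]
 [0.794 0.262 0.045]]
```

```bash
cat > go.py <<'E'
import sys
from h import *
from scipy.spatial.transform import Rotation as Ro
x,y,z,yaw=map(float,sys.argv[1:5])  # mm, mm, mm(TCP), deg of tool z
s=r.sense(); R=s["ee_rot"]; p=s["tcp_pos"]
cur=np.degrees(np.arctan2(R[1,2],R[0,2])); 
dy=(yaw-cur+90)%180-90
if len(sys.argv)>5: dy=(yaw-cur+180)%360-180
a=np.radians(cur+dy); Z=np.array([np.cos(a),np.sin(a),0]); Y=np.array([0,0,-1.]); T=np.c_[np.cross(Y,Z),Y,Z]
rv=Ro.from_matrix(R.T@T).as_rotvec(); sh=R.T@(np.array([x,y,z])/1000-p)*100
print("t",round(s["time_s"],2),"pos",(p*1000).round(1),"yaw",cur.round(1),"F",s["wrist_force"].round(1),"w",round(s["gripper_width"],3),"j",s["joints"].round(0))
print("ROT",rv.round(3),"SHIFT cm",sh.round(2),"| rot deg",np.degrees(np.linalg.norm(rv)).round(1),"dist mm",(10*np.linalg.norm(sh)).round(1))
E
python3 go.py 579.5 79 120 -96.4 f
```

```text
t 0.5 pos [625.    0.  233.5] yaw 180.0 F [-0.2 -0.1 -0.1] w 1.0 j [ 15.  22.   0.  -0. -68. -15.]
ROT [-0.    -1.459  0.   ] SHIFT cm [ 7.9  11.35  4.54] | rot deg 83.6 dist mm 145.6
```

Request:
step_arm:
  moves:
    - [[0,-0.12,0,1.6,1.0,0.9,100],[0,-0.24,0,3.2,2.0,1.8,100],[0,-0.36,0,4.8,3.0,2.7,100],[0,-0.48,0,6.4,4.0,3.6,100],[0,-0.6,0,7.9,5.0,4.54,100]]

```text
time_s: 0.92
tcp_pos: [0.5792, 0.0798, 0.1832]
ee_rot: [[-0.569, 0.0, -0.822], [0.822, 0.0, -0.569], [-0.0, -1.0, -0.0]]
wrist_force: [0.5, 0.8, 0.1]
gripper_width: 1.0
```

Request:
step_arm:
  moves:
    - [[0,-0.12,0,0,1.0,0,100],[0,-0.24,0,0,2.0,0,100],[0,-0.36,0,0,3.0,0,100],[0,-0.48,0,0,4.0,0,100],[0,-0.6,0,0,5.0,0,100]]

```text
time_s: 1.33
tcp_pos: [0.5796, 0.0792, 0.1333]
ee_rot: [[-0.934, 0.0, -0.357], [0.357, 0.0, -0.934], [-0.0, -1.0, -0.0]]
wrist_force: [0.3, 0.5, -0.1]
gripper_width: 0.999
```

Request:
step_arm:
  moves:
    - [[0,-0.12,0,0,0.6,0,100],[0,-0.24,0,0,1.0,0,100],[0,-0.259,0,0,1.35,0,100],[0,-0.259,0,0,1.35,0,100],[0,-0.259,0,0,1.35,0,100]]

```text
time_s: 1.75
tcp_pos: [0.5797, 0.079, 0.1201]
ee_rot: [[-0.993, 0.0, -0.114], [0.114, -0.0, -0.993], [-0.0, -1.0, 0.0]]
wrist_force: [-0.3, 0.3, -0.2]
gripper_width: 0.999
```

```bash
python3 go.py 579.5 79 22 -96.4; python3 - <<'E'
from h import *
for n in ["wrist","scene"]:
    d=cap(n); save(d,f"pics/{n}1.png")
    for c in RNG:
        for b in blobs(d,c):
            print(n,c,b.mean(0).round(),len(b),"z44",rect(d,b,.044).round(1),"z8",rect(d,b,.008).round(1),"z12",rect(d,b,.012).round(1))
E
```

```text
t 1.75 pos [579.7  79.  120.1] yaw -96.5 F [-0.3  0.3 -0.2] w 0.999 j [ 24.  24. -14.   0. -52.  60.]
ROT [-0.    -0.002 -0.   ] SHIFT cm [0.02 9.81 0.  ] | rot deg 0.1 dist mm 98.1
wrist red [319. 204.] 344 z44 [579.9  80.   83.7  60.2  -6.5] z8 [567.4  81.5  96.9  69.7  -6.5] z12 [568.8  81.3  95.4  68.7  -6.5]
wrist red [480. 179.] 242 z44 [586.6 -49.2  70.4  35.3  14. ] z8 [575.2 -68.   81.5  40.9  14. ] z12 [576.5 -65.9  80.3  40.3  14. ]
wrist yellow [341. 305.] 33 z44 [484.9  71.2  10.8   9.6  83.3] z8 [457.5  71.3  12.5  11.1  83.3] z12 [460.5  71.3  12.3  11.   83.3]
wrist yellow [343. 312.] 193 z44 [477.4  69.7  47.7  32.6  83.4] z8 [448.7  69.6  55.2  37.8  83.4] z12 [451.9  69.6  54.4  37.2  83.4]
wrist yellow [405.  61.] 418 z44 [678.    7.5  84.   61.2  -5.7] z8 [680.9  -2.4  97.2  70.8  -5.7] z12 [680.6  -1.3  95.8  69.7  -5.7]
scene red [301. 226.] 86 z44 [592.6 -81.2  78.1  39.9  14. ] z8 [576.2 -70.5  81.2  41.5  14. ] z12 [578.  -71.7  80.8  41.3  14. ]
scene red [355. 180.] 90 z44 [582.7  77.6  82.7  61.7  -7. ] z8 [565.8  94.7  86.   64.2  -7. ] z12 [567.7  92.8 
[... 313 characters left out ...]
71 z44 [ 486.9 -744.1   64.8   25.2   -1.8] z8 [ 466.2 -759.9   67.4   26.3   -1.8] z12 [ 468.5 -758.1   67.1   26.1   -1.8]
scene blue [518. 322.] 854 z44 [1042.7  120.7  626.4  175.6   90. ] z8 [1044.3  139.6  651.5  182.6   90. ] z12 [1044.1  137.5  648.7  181.9   90. ]
scene blue [262. 184.] 92 z44 [457.5 -79.5  86.6  60.6   1.7] z8 [435.6 -68.7  90.1  63.    1.7] z12 [438.  -69.9  89.7  62.8   1.7]
scene blue [113.  34.] 46 z44 [-252.2  -91.4  120.5   16.5  -11.6] z8 [-302.5  -81.   125.3   17.2  -11.6] z12 [-296.9  -82.1  124.8   17.1  -11.6]
scene blue [88. 40.] 87 z44 [-281.2 -160.3  179.8   46.7   -9.4] z8 [-332.7 -152.7  187.    48.5   -9.4] z12 [-327.  -153.6  186.2   48.3   -9.4]
```

View pics/wrist1.png

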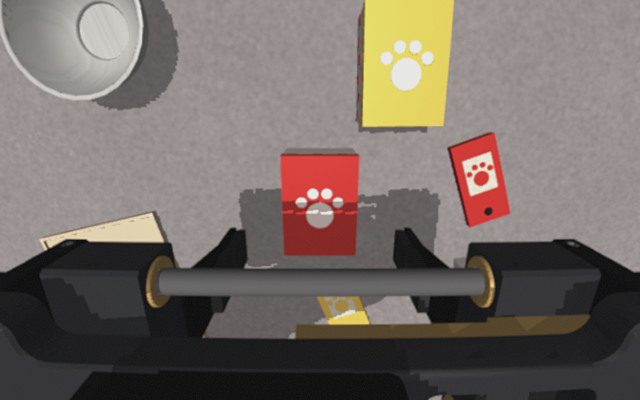

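Red tub at pixel (319,204) sits square between the fingers; size comes out 83.7×60.2 mm. Going down and grasping.

Request:
step_arm:
  moves:
    - [[0,0,0,0,3.0,-0.1,100],[0,0,0,0,6.0,-0.1,100],[0,0,0,0,8.5,-0.1,100],[0,0,0,0,9.8,-0.1,100],[0,0,0,0,9.8,-0.1,100]]

```text
time_s: 2.27
tcp_pos: [0.5776, 0.0792, 0.019]
ee_rot: [[-0.994, -0.006, -0.113], [0.113, -0.002, -0.994], [0.006, -1.0, 0.003]]
wrist_force: [-0.2, 0.3, -0.4]
gripper_width: 0.996
```

Request:
step_arm:
  moves:
    - [[0,0,0,0,0,0,40],[0,0,0,0,0,0,40],[0,0,0,0,0,0,40],[0,0,0,0,0,0,40],[0,0,0,0,0,0,40]]

```text
time_s: 2.68
tcp_pos: [0.5803, 0.0803, 0.0232]
ee_rot: [[-0.994, 0.002, -0.112], [0.112, 0.001, -0.994], [-0.002, -1.0, -0.001]]
wrist_force: [-0.2, -1.9, 2.4]
gripper_width: 0.706
```

Request:
step_arm:
  moves:
    - [[0,0,0,0,0,0,40],[0,0,0,0,0,0,40],[0,0,0,0,0,0,40],[0,0,0,0,0,0,40],[0,0,0,0,0,0,40]]

```text
time_s: 3.1
tcp_pos: [0.5802, 0.0801, 0.0231]
ee_rot: [[-0.994, 0.001, -0.111], [0.111, 0.0, -0.994], [-0.001, -1.0, -0.0]]
wrist_force: [-1.5, -0.9, 6.0]
gripper_width: 0.687
```

```bash
python3 go.py 579.5 79 150 -96.4
```

```text
t 3.1 pos [580.2  80.1  23.1] yaw -96.4 F [-1.5 -0.9  6. ] w 0.687 j [ 24.  31. -19.   0. -40.  60.]
ROT [ 0.     0.    -0.001] SHIFT cm [  0.04 -12.69   0.11] | rot deg 0.1 dist mm 126.9
```

Request:
step_arm:
  moves:
    - [[0,0,0,0,-2.0,0,40],[0,0,0,0,-4.5,0,40],[0,0,0,0,-7.0,0,40],[0,0,0,0,-9.0,0,40],[0,0,0,0,-10.0,0,40]]

```text
time_s: 3.52
tcp_pos: [0.5807, 0.0804, 0.1244]
ee_rot: [[-0.994, 0.004, -0.111], [0.111, 0.001, -0.994], [-0.003, -1.0, -0.002]]
wrist_force: [-0.1, -0.3, -1.3]
gripper_width: 0.685
```

```bash
python3 go.py 477.5 -307.6 100 -77.4
```

```text
t 3.52 pos [580.7  80.4 124.4] yaw -96.4 F [-0.1 -0.3 -1.3] w 0.685 j [ 24.  24. -14.   0. -52.  60.]
ROT [ 0.001 -0.331 -0.004] SHIFT cm [ 5.94  2.35 39.71] | rot deg 19.0 dist mm 402.2
```

Request:
step_arm:
  moves:
    - [[0,-0.02,0,0.3,0,2.0,40],[0,-0.06,0,0.8,0,5.5,40],[0,-0.1,0,1.4,0,9.0,40],[0,-0.14,0,2.0,0,12.5,40],[0,-0.18,0,2.5,0,16.0,40]]

```text
time_s: 3.93
tcp_pos: [0.5353, -0.0773, 0.1209]
ee_rot: [[-0.998, -0.002, 0.07], [-0.07, 0.0, -0.998], [0.002, -1.0, -0.0]]
wrist_force: [0.9, 0.3, -1.9]
gripper_width: 0.684
```

```bash
python3 go.py 477.5 -307.6 80 -77.4
```

```text
t 3.93 pos [535.3 -77.3 120.9] yaw -86.0 F [ 0.9  0.3 -1.9] w 0.684 j [  9.  20. -20.  -0. -50.  85.]
ROT [ 0.001 -0.149  0.002] SHIFT cm [ 7.38  4.1  22.56] | rot deg 8.6 dist mm 240.9
```

Request:
step_arm:
  moves:
    - [[0,-0.04,0,1.2,0,3.8,40],[0,-0.08,0,2.5,0.3,7.6,40],[0,-0.12,0,3.8,0.8,11.4,40],[0,-0.149,0,5.0,1.2,15.2,40],[0,-0.149,0,6.0,1.6,18.0,40]]

```text
time_s: 4.35
tcp_pos: [0.4876, -0.2621, 0.1048]
ee_rot: [[-0.977, -0.002, 0.215], [-0.215, 0.001, -0.977], [0.002, -1.0, -0.001]]
wrist_force: [0.6, 0.0, -1.4]
gripper_width: 0.685
```

Request:
step_arm:
  moves:
    - [[0,0,0,0.3,0.5,1.5,40],[0,0,0,0.6,1.0,2.5,40],[0,0,0,0.8,1.5,3.4,40],[0,0,0,0.8,1.5,3.4,40],[0,0,0,0.8,1.5,3.4,40]]

```text
time_s: 4.77
tcp_pos: [0.4887, -0.2943, 0.0902]
ee_rot: [[-0.976, -0.001, 0.216], [-0.216, 0.001, -0.976], [0.001, -1.0, -0.001]]
wrist_force: [0.0, -0.7, -1.8]
gripper_width: 0.689
```

```bash
python3 go.py 477.5 -307.6 28 -77.4
python3 - <<'E'
from h import *
for n in ["wrist","side"]:
    d=cap(n); save(d,f"pics/{n}2.png")
E
```

```text
t 4.77 pos [ 488.7 -294.3   90.2] yaw -77.6 F [ 0.  -0.7 -1.8] w 0.689 j [-15.  25. -18.  -0. -47. 117.]
ROT [ 0.001 -0.003  0.001] SHIFT cm [1.38 6.22 1.07] | rot deg 0.2 dist mm 64.6
```

View pics/side2.png

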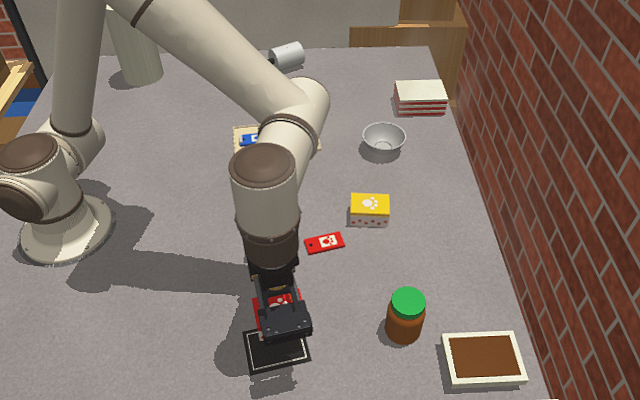

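View pics/wrist2.png

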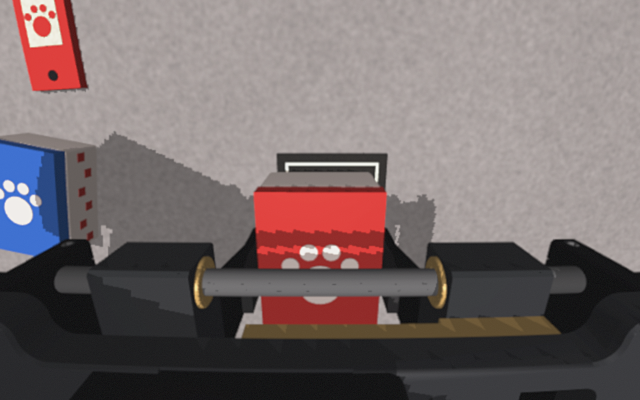

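Request:
step_arm:
  moves:
    - [[0,0,0,0.7,1.0,0.5,40],[0,0,0,1.38,2.0,1.07,40],[0,0,0,1.38,3.0,1.07,40],[0,0,0,1.38,4.0,1.07,40],[0,0,0,1.38,4.5,1.07,40]]

```text
time_s: 5.28
tcp_pos: [0.4765, -0.3079, 0.0439]
ee_rot: [[-0.977, -0.003, 0.215], [-0.215, 0.001, -0.977], [0.003, -1.0, -0.002]]
wrist_force: [-0.6, -0.4, -2.4]
gripper_width: 0.686
```

```bash
python3 go.py 477.5 -307.6 27.5 -77.4
```

```text
t 5.28 pos [ 476.5 -307.9   43.9] yaw -77.6 F [-0.6 -0.4 -2.4] w 0.686 j [-17.  28. -21.  -0. -41. 119.]
ROT [ 0.002 -0.003  0.003] SHIFT cm [-0.11  1.64 -0.  ] | rot deg 0.3 dist mm 16.4
```

Request:
step_arm:
  moves:
    - [[0,0,0,-0.05,0.7,0,40],[0,0,0,-0.05,1.2,0,40],[0,0,0,-0.05,1.5,0,40],[0,0,0,-0.05,1.65,0,40],[0,0,0,-0.05,1.65,0,40]]

```text
time_s: 5.7
tcp_pos: [0.4783, -0.308, 0.0293]
ee_rot: [[-0.976, -0.0, 0.216], [-0.216, 0.0, -0.976], [0.0, -1.0, -0.0]]
wrist_force: [0.2, -0.8, -2.1]
gripper_width: 0.684
```

```bash
python3 go.py 477.5 -307.6 27 -77.4
```

```text
t 5.7 pos [ 478.3 -308.    29.3] yaw -77.5 F [ 0.2 -0.8 -2.1] w 0.684 j [-16.  30. -21.  -0. -39. 119.]
ROT [ 0.    -0.003  0.   ] SHIFT cm [ 0.07  0.23 -0.06] | rot deg 0.1 dist mm 2.5
```

Still hanging ~2 mm up; lower to contact and release.

Request:
step_arm:
  moves:
    - [[0,0,0,0,0.2,0,40],[0,0,0,0,0.28,0,40],[0,0,0,0,0.28,0,40],[0,0,0,0,0.28,0,80],[0,0,0,0,0.28,0,85]]

```text
time_s: 6.12
tcp_pos: [0.4786, -0.3083, 0.0272]
ee_rot: [[-0.976, 0.001, 0.216], [-0.216, -0.0, -0.976], [-0.001, -1.0, 0.001]]
wrist_force: [0.6, 0.3, -0.5]
gripper_width: 0.763
```

Request:
step_arm:
  moves:
    - [[0,0,0,0,0,0,100],[0,0,0,0,0,0,100],[0,0,0,0,-2.0,0,100],[0,0,0,0,-4.5,0,100],[0,0,0,0,-8.0,0,100]]

```text
time_s: 6.53
tcp_pos: [0.4765, -0.3074, 0.1054]
ee_rot: [[-0.977, -0.006, 0.215], [-0.215, 0.002, -0.977], [0.005, -1.0, -0.003]]
wrist_force: [0.1, -1.3, -1.2]
gripper_width: 0.993
```

```bash
python3 - <<'E'
from h import *
for n in ["wrist","side"]:
    d=cap(n); save(d,f"pics/{n}3.png")
    for b in blobs(d,"red"): print(n,b.mean(0).round(),"z48",rect(d,b,.048).round(1))
E
python3 go.py 678 7.2 120 -95.7
```

```text
wrist [322. 209.] z48 [ 478.4 -307.8   85.1   61.2   12.5]
wrist [42.  9.] z48 [ 575.1 -101.3   11.2   10.8   55.3]
wrist [48. 33.] z48 [ 560.7 -106.1   45.2   34.4   14.2]
side [270. 344.] z48 [ 478.6 -311.8   83.7   63.4   12. ]
side [324. 243.] z48 [ 573.8 -104.7   76.9   42.8   14.1]
side [511. 199.] z48 [987.9   3.3  76.7  16.2  87.6]
side [424. 108.] z48 [855.2 340.7 129.4  57.7   1.4]
t 6.63 pos [ 482.  -309.8  112.6] yaw -77.5 F [0.7 0.1 0.2] w 0.999 j [-16.  23. -17.   0. -49. 119.]
ROT [-0.006  0.318 -0.011] SHIFT cm [-26.02  -0.68 -26.68] | rot deg 18.2 dist mm 372.7
```

View pics/wrist3.png

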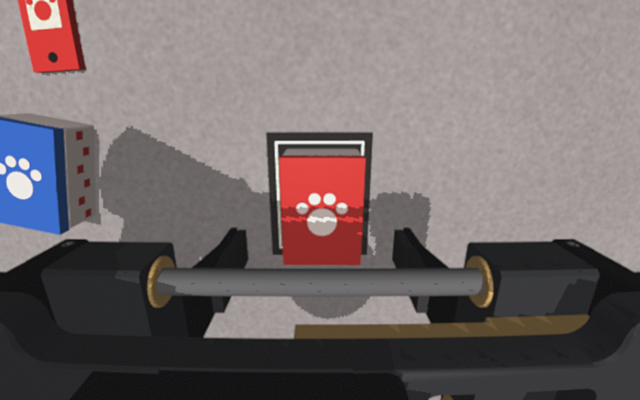

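Red tub is on the pad at (478.4,-308), lid 85×61 mm, yaw 12.5°. Now yellow.

Request:
step_arm:
  moves:
    - [[0,0.03,0,-2.0,-0.1,-2.0,100],[0,0.08,0,-4.6,-0.2,-4.7,100],[0,0.14,0,-7.2,-0.3,-7.4,100],[0,0.2,0,-9.8,-0.4,-10.1,100],[0,0.26,0,-12.4,-0.5,-12.8,100]]

```text
time_s: 7.05
tcp_pos: [0.5723, -0.155, 0.1118]
ee_rot: [[-0.999, 0.0, -0.046], [0.046, -0.0, -0.999], [-0.0, -1.0, 0.0]]
wrist_force: [0.7, 0.4, -0.2]
gripper_width: 0.999
```

```bash
python3 go.py 678 7.2 120 -95.7
```

```text
t 7.05 pos [ 572.3 -155.   111.8] yaw -92.6 F [ 0.7  0.4 -0.2] w 0.999 j [  0.  25. -13.   0. -51.  87.]
ROT [-0.     0.053 -0.   ] SHIFT cm [ -9.81  -0.81 -16.69] | rot deg 3.1 dist mm 193.7
```

Request:
step_arm:
  moves:
    - [[0,0.03,0,-2.0,-0.2,-3.4,100],[0,0.053,0,-4.0,-0.4,-6.8,100],[0,0.053,0,-6.0,-0.6,-10.2,100],[0,0.053,0,-7.6,-0.8,-12.9,100],[0,0.053,0,-8.6,-0.8,-14.6,100]]

```text
time_s: 7.47
tcp_pos: [0.6659, -0.011, 0.1199]
ee_rot: [[-0.996, 0.002, -0.093], [0.093, 0.0, -0.996], [-0.002, -1.0, -0.0]]
wrist_force: [0.0, -0.3, -0.1]
gripper_width: 0.997
```

Request:
step_arm:
  moves:
    - [[0,0,0,0,0,0,100],[0,0,0,0,0,0,100],[0,0,0,0,0,0,100],[0,0,0,0,0,0,100],[0,0,0,0,0,0,100]]

```text
time_s: 7.88
tcp_pos: [0.6633, -0.0154, 0.1198]
ee_rot: [[-0.995, -0.0, -0.097], [0.097, -0.0, -0.995], [0.0, -1.0, 0.0]]
wrist_force: [-0.7, 0.4, 0.7]
gripper_width: 1.001
```

```bash
python3 - <<'E'
from h import *
d=cap("wrist"); save(d,f"pics/wrist4.png")
for b in blobs(d,"yellow"): print(b.mean(0).round(),"z44",rect(d,b,.044).round(1))
E
python3 go.py 678 7.2 23 -95.7
```

```text
[290. 189.] z44 [678.2   7.3  84.5  60.3  -5.7]
t 7.93 pos [663.5 -15.3 119.9] yaw -95.6 F [ 0.2 -0.7  0.2] w 0.998 j [ 13.  31.  -2.   0. -57.  72.]
ROT [-0.     0.002  0.   ] SHIFT cm [-1.23  9.69 -2.38] | rot deg 0.1 dist mm 100.6
```

Request:
step_arm:
  moves:
    - [[0,0,0,-1.23,0.5,-2.38,100],[0,0,0,-1.23,3.0,-2.38,100],[0,0,0,-1.23,6.0,-2.38,100],[0,0,0,-1.23,8.5,-2.38,100],[0,0,0,-1.23,9.7,-2.38,100]]

```text
time_s: 8.35
tcp_pos: [0.676, 0.0074, 0.0192]
ee_rot: [[-0.995, -0.006, -0.097], [0.097, -0.001, -0.995], [0.006, -1.0, 0.001]]
wrist_force: [-0.7, -0.1, -1.0]
gripper_width: 0.997
```

Request:
step_arm:
  moves:
    - [[0,0,0,0,0,0,100],[0,0,0,0,0,0,40],[0,0,0,0,0,0,40],[0,0,0,0,0,0,40],[0,0,0,0,0,0,40]]

```text
time_s: 8.77
tcp_pos: [0.6795, 0.0084, 0.0247]
ee_rot: [[-0.995, 0.003, -0.096], [0.096, 0.001, -0.995], [-0.003, -1.0, -0.001]]
wrist_force: [-1.8, -0.3, 0.3]
gripper_width: 0.785
```

Request:
step_arm:
  moves:
    - [[0,0,0,0,0,0,40],[0,0,0,0,0,0,40],[0,0,0,0,0,0,40],[0,0,0,0,0,0,40],[0,0,0,0,0,0,40]]

```text
time_s: 9.18
tcp_pos: [0.6791, 0.008, 0.0242]
ee_rot: [[-0.995, 0.002, -0.095], [0.095, -0.0, -0.995], [-0.002, -1.0, 0.0]]
wrist_force: [-1.5, -1.2, 6.0]
gripper_width: 0.689
```

```bash
python3 go.py 678 7.2 150 -95.7
```

```text
t 9.18 pos [679.1   8.   24.2] yaw -95.5 F [-1.5 -1.2  6. ] w 0.689 j [ 14.  38.  -4.   0. -47.  70.]
ROT [-0.     0.004 -0.002] SHIFT cm [  0.08 -12.58   0.1 ] | rot deg 0.3 dist mm 125.8
```

Request:
step_arm:
  moves:
    - [[0,0,0,0,-2.0,0,40],[0,0,0,0,-4.5,0,40],[0,0,0,0,-7.0,0,40],[0,0,0,0,-9.5,0,40],[0,0,0,0,-11.0,0,40]]

```text
time_s: 9.6
tcp_pos: [0.6789, 0.0087, 0.1347]
ee_rot: [[-0.995, 0.002, -0.096], [0.096, 0.001, -0.995], [-0.002, -1.0, -0.001]]
wrist_force: [0.6, -1.3, -1.2]
gripper_width: 0.687
```

```bash
python3 go.py 479.2 -307.7 130 -77.5
```

```text
t 9.6 pos [678.9   8.7 134.7] yaw -95.5 F [ 0.6 -1.3 -1.2] w 0.687 j [ 14.  31.   1.  -0. -60.  70.]
ROT [ 0.001 -0.314 -0.002] SHIFT cm [16.86  0.4  33.4 ] | rot deg 18.0 dist mm 374.2
```

Request:
step_arm:
  moves:
    - [[0,-0.02,0,0.9,0,1.8,40],[0,-0.07,0,2.6,0,5.1,40],[0,-0.13,0,4.3,0,8.4,40],[0,-0.2,0,6.0,0,11.8,40],[0,-0.26,0,7.6,0,15.2,40]]

```text
time_s: 10.02
tcp_pos: [0.5861, -0.1362, 0.1316]
ee_rot: [[-0.986, -0.002, 0.167], [-0.167, 0.001, -0.986], [0.002, -1.0, -0.001]]
wrist_force: [0.6, -1.5, -2.6]
gripper_width: 0.686
```

```bash
python3 go.py 479.2 -307.7 130 -77.5
```

```text
t 10.02 pos [ 586.1 -136.2  131.6] yaw -80.4 F [ 0.6 -1.5 -2.6] w 0.686 j [  2.  25. -11.  -0. -55.  97.]
ROT [ 0.001 -0.05   0.002] SHIFT cm [13.41  0.16 15.12] | rot deg 2.9 dist mm 202.1
```

Request:
step_arm:
  moves:
    - [[0,-0.02,0,2.4,0,2.7,40],[0,-0.05,0,4.8,0,5.4,40],[0,-0.05,0,7.2,0,8.1,40],[0,-0.05,0,9.6,0,10.8,40],[0,-0.05,0,11.6,0,13.0,40]]

```text
time_s: 10.43
tcp_pos: [0.4928, -0.284, 0.1317]
ee_rot: [[-0.977, -0.002, 0.211], [-0.211, 0.001, -0.977], [0.002, -1.0, -0.002]]
wrist_force: [0.8, -0.8, -2.6]
gripper_width: 0.684
```

Request:
step_arm:
  moves:
    - [[0,0,0,0.5,0,0.5,40],[0,0,0,0.8,0.4,0.8,40],[0,0,0,0.8,0.8,0.8,40],[0,0,0,0.8,0.8,0.8,40],[0,0,0,0.8,0.8,0.8,40]]

```text
time_s: 10.85
tcp_pos: [0.4893, -0.2913, 0.1239]
ee_rot: [[-0.977, -0.001, 0.214], [-0.214, 0.001, -0.977], [0.001, -1.0, -0.001]]
wrist_force: [1.5, -0.2, -2.4]
gripper_width: 0.689
```

```bash
python3 go.py 479.2 -307.7 77 -77.5
```

```text
t 10.85 pos [ 489.3 -291.3  123.9] yaw -77.6 F [ 1.5 -0.2 -2.4] w 0.689 j [-14.  23. -16.  -0. -52. 117.]
ROT [ 0.001 -0.003  0.001] SHIFT cm [1.33 4.69 1.39] | rot deg 0.2 dist mm 50.7
```

Request:
step_arm:
  moves:
    - [[0,0,0,0.7,0,0.7,40],[0,0,0,1.33,0.5,1.39,40],[0,0,0,1.33,2.0,1.39,40],[0,0,0,1.33,3.3,1.39,40],[0,0,0,1.33,3.8,1.39,40]]

```text
time_s: 11.27
tcp_pos: [0.4775, -0.3087, 0.0847]
ee_rot: [[-0.977, -0.003, 0.212], [-0.212, 0.002, -0.977], [0.003, -1.0, -0.002]]
wrist_force: [-0.5, -0.2, -2.4]
gripper_width: 0.69
```

Request:
step_arm:
  moves:
    - [[0,0,0,0,0.4,0,40],[0,0,0,0,0.7,0,40],[0,0,0,0,0.9,0,40],[0,0,0,0,0.9,0,40],[0,0,0,0,0.9,0,40]]

```text
time_s: 11.68
tcp_pos: [0.4792, -0.309, 0.0782]
ee_rot: [[-0.977, 0.001, 0.213], [-0.213, -0.0, -0.977], [-0.001, -1.0, 0.001]]
wrist_force: [-0.2, -0.4, -1.8]
gripper_width: 0.685
```

```bash
python3 go.py 479.2 -307.7 72.2 -77.5
```

```text
t 11.68 pos [ 479.2 -309.    78.2] yaw -77.7 F [-0.2 -0.4 -1.8] w 0.685 j [-17.  26. -19.   0. -45. 119.]
ROT [-0.001 -0.004 -0.001] SHIFT cm [-0.02  0.6  -0.13] | rot deg 0.2 dist mm 6.1
```

Request:
step_arm:
  moves:
    - [[0,0,0,0,0.3,-0.1,40],[0,0,0,0,0.5,-0.1,40],[0,0,0,0,0.6,-0.1,40],[0,0,0,0,0.6,-0.1,40],[0,0,0,0,0.6,-0.1,40]]

```text
time_s: 12.1
tcp_pos: [0.4787, -0.3078, 0.0722]
ee_rot: [[-0.977, 0.0, 0.213], [-0.213, -0.0, -0.977], [-0.0, -1.0, 0.0]]
wrist_force: [-0.8, 0.8, 2.5]
gripper_width: 0.688
```

Request:
step_arm:
  moves:
    - [[0,0,0,0,0.05,0,70],[0,0,0,0,0.05,0,80],[0,0,0,0,0.05,0,90],[0,0,0,0,0.05,0,100],[0,0,0,0,0.05,0,100]]

```text
time_s: 12.52
tcp_pos: [0.4789, -0.3081, 0.0713]
ee_rot: [[-0.977, 0.0, 0.213], [-0.213, -0.0, -0.977], [-0.0, -1.0, 0.0]]
wrist_force: [-0.6, -0.0, 0.3]
gripper_width: 0.918
```

Request:
step_arm:
  moves:
    - [[0,0,0,0,0,0,100],[0,0,0,0,-1.0,0,100],[0,0,0,0,-3.0,0,100],[0,0,0,0,-5.5,0,100],[0,0,0,0,-8.0,0,100]]

```text
time_s: 12.93
tcp_pos: [0.4784, -0.3079, 0.1525]
ee_rot: [[-0.977, -0.001, 0.213], [-0.213, -0.0, -0.977], [0.001, -1.0, -0.0]]
wrist_force: [0.9, -0.3, -0.6]
gripper_width: 0.999
```

```bash
python3 - <<'E'
from h import *
for n in ["wrist","side"]:
    d=cap(n); save(d,f"pics/{n}5.png")
    for b in blobs(d,"yellow"): print(n,b.mean(0).round(),"z92",rect(d,b,.092).round(1))
E
python3 go.py 455.8 -77 130 -88.9
```

```text
wrist [319. 211.] z92 [ 477.9 -306.9   85.7   61.2   12.3]
side [269. 330.] z92 [ 479.  -311.2   85.2   65.4   11.6]
t 13.03 pos [ 481.6 -309.2  156.8] yaw -77.7 F [ 0.7 -0.6  1.4] w 1.0 j [-16.  20. -14.   0. -55. 119.]
ROT [-0.006  0.196 -0.009] SHIFT cm [ -2.42   2.55 -23.26] | rot deg 11.3 dist mm 235.2
```

View pics/wrist5.png

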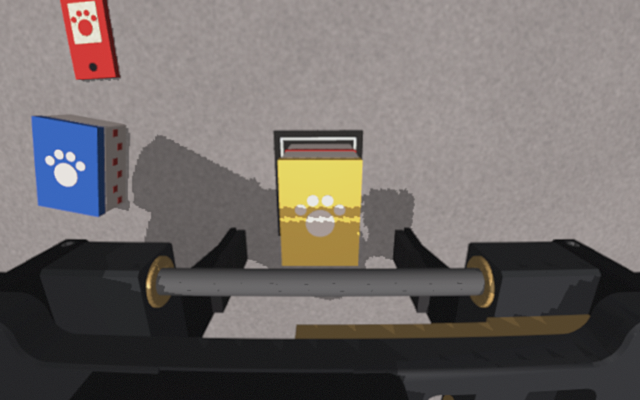

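View pics/side5.png

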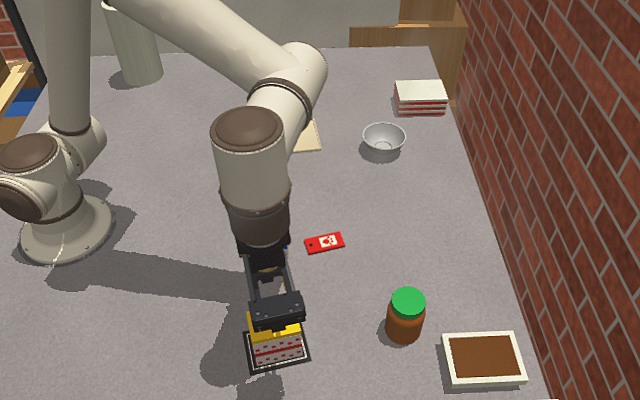

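Yellow stands on red ((478,-307), lid 85.7×61 mm, aligned). Next blue.

Request:
step_arm:
  moves:
    - [[0,0.03,0,-0.4,0.4,-3.0,100],[0,0.08,0,-0.9,0.8,-7.0,100],[0,0.13,0,-1.4,1.3,-11.0,100],[0,0.18,0,-1.9,1.8,-15.0,100],[0,0.196,0,-2.3,2.5,-19.0,100]]

```text
time_s: 13.45
tcp_pos: [0.4606, -0.1159, 0.1266]
ee_rot: [[-1.0, 0.002, 0.016], [-0.016, -0.0, -1.0], [-0.002, -1.0, 0.0]]
wrist_force: [0.8, 0.3, 0.0]
gripper_width: 0.997
```

Request:
step_arm:
  moves:
    - [[0,0,0,0,0.4,-1.5,100],[0,0,0,0,0.8,-3.0,100],[0,0,0,0,0.8,-3.5,100],[0,0,0,0,0.8,-3.5,100],[0,0,0,0,0.8,-3.5,100]]

```text
time_s: 13.87
tcp_pos: [0.4604, -0.0825, 0.1186]
ee_rot: [[-1.0, 0.0, 0.019], [-0.019, -0.0, -1.0], [-0.0, -1.0, 0.0]]
wrist_force: [-0.1, -0.1, -0.4]
gripper_width: 0.999
```

```bash
python3 - <<'E'
from h import *
for n in ["wrist"]:
    d=cap(n); save(d,f"pics/{n}6.png")
    for b in blobs(d,"blue"): print(n,b.mean(0).round(),"z44",rect(d,b,.044).round(1))
E
python3 go.py 455.8 -77 23 -88.9
```

```text
wrist [313. 211.] z44 [455.4 -76.7  85.1  60.1   1.1]
t 13.92 pos [460.4 -82.9 118.5] yaw -89.0 F [-0.  -0.3  0.9] w 1.002 j [ 10.  14. -30.   0. -46.  81.]
ROT [-0.    -0.001 -0.001] SHIFT cm [ 0.45  9.55 -0.6 ] | rot deg 0.1 dist mm 95.8
```

View pics/wrist6.png

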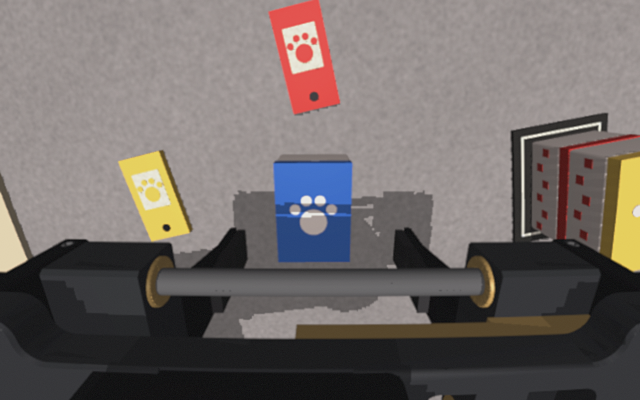

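Request:
step_arm:
  moves:
    - [[0,0,0,0.5,0.5,-0.6,100],[0,0,0,0.5,3.0,-0.6,100],[0,0,0,0.5,6.0,-0.6,100],[0,0,0,0.5,8.5,-0.6,100],[0,0,0,0.5,9.5,-0.6,100]]

```text
time_s: 14.33
tcp_pos: [0.4523, -0.0773, 0.0202]
ee_rot: [[-1.0, -0.006, 0.016], [-0.016, -0.001, -1.0], [0.006, -1.0, 0.0]]
wrist_force: [0.4, 0.2, 0.2]
gripper_width: 1.002
```

Request:
step_arm:
  moves:
    - [[0,0,0,0,0,0,100],[0,0,0,0,0,0,40],[0,0,0,0,0,0,40],[0,0,0,0,0,0,40],[0,0,0,0,0,0,40]]

```text
time_s: 14.75
tcp_pos: [0.4558, -0.0764, 0.0243]
ee_rot: [[-1.0, 0.002, 0.018], [-0.018, 0.0, -1.0], [-0.003, -1.0, -0.0]]
wrist_force: [-0.4, -0.4, 0.1]
gripper_width: 0.777
```

Request:
step_arm:
  moves:
    - [[0,0,0,0,0,0,40],[0,0,0,0,0,0,40],[0,0,0,0,0,0,40],[0,0,0,0,0,0,40],[0,0,0,0,0,0,40]]

```text
time_s: 15.17
tcp_pos: [0.4555, -0.0764, 0.024]
ee_rot: [[-1.0, 0.001, 0.018], [-0.018, -0.0, -1.0], [-0.001, -1.0, 0.0]]
wrist_force: [-0.5, -0.7, 6.2]
gripper_width: 0.684
```

```bash
python3 go.py 455.8 -77 165 -88.9
```

```text
t 15.17 pos [455.5 -76.4  24. ] yaw -88.9 F [-0.5 -0.7  6.2] w 0.684 j [ 11.  23. -37.   0. -31.  80.]
ROT [-0.    -0.001 -0.001] SHIFT cm [ -0.05 -14.1    0.06] | rot deg 0.1 dist mm 141.0
```

Request:
step_arm:
  moves:
    - [[0,0,0,0,-2.0,0,40],[0,0,0,0,-5.0,0,40],[0,0,0,0,-8.5,0,40],[0,0,0,0,-11.5,0,40],[0,0,0,0,-13.8,0,40]]

```text
time_s: 15.58
tcp_pos: [0.4553, -0.0763, 0.1635]
ee_rot: [[-1.0, 0.002, 0.018], [-0.018, 0.001, -1.0], [-0.002, -1.0, -0.0]]
wrist_force: [0.4, 0.7, -2.9]
gripper_width: 0.686
```

```bash
python3 go.py 478.2 -307.7 165 -77.6
```

```text
t 15.58 pos [455.3 -76.3 163.5] yaw -89.0 F [ 0.4  0.7 -2.9] w 0.686 j [ 11.  10. -28.  -0. -52.  80.]
ROT [ 0.    -0.198 -0.003] SHIFT cm [-1.87 -0.15 23.18] | rot deg 11.4 dist mm 232.5
```

Request:
step_arm:
  moves:
    - [[0,-0.03,0,-0.2,0,2.5,40],[0,-0.08,0,-0.6,0,6.0,40],[0,-0.13,0,-1.0,0,10.0,40],[0,-0.17,0,-1.3,-0.1,14.0,40],[0,-0.198,0,-1.6,-0.2,17.5,40]]

```text
time_s: 16.0
tcp_pos: [0.4737, -0.2528, 0.1627]
ee_rot: [[-0.976, -0.001, 0.216], [-0.216, 0.001, -0.976], [0.001, -1.0, -0.001]]
wrist_force: [1.2, 0.8, -2.0]
gripper_width: 0.686
```

Request:
step_arm:
  moves:
    - [[0,0,0,0.2,0,2.0,40],[0,0,0,0.4,0,3.5,40],[0,0,0,0.6,0,4.5,40],[0,0,0,0.7,0,4.5,40],[0,0,0,0.7,0,4.5,40]]

```text
time_s: 16.42
tcp_pos: [0.4763, -0.2963, 0.1626]
ee_rot: [[-0.977, -0.001, 0.214], [-0.214, 0.001, -0.977], [0.001, -1.0, -0.001]]
wrist_force: [-0.3, 0.1, -2.3]
gripper_width: 0.688
```

```bash
python3 go.py 478.2 -307.7 120 -77.6
```

```text
t 16.42 pos [ 476.3 -296.3  162.6] yaw -77.7 F [-0.3  0.1 -2.3] w 0.688 j [-15.  19. -14.  -0. -56. 118.]
ROT [ 0.001 -0.001  0.001] SHIFT cm [0.05 4.25 1.16] | rot deg 0.1 dist mm 44.1
```

Request:
step_arm:
  moves:
    - [[0,0,0,0,0,0.6,40],[0,0,0,0,0.5,1.16,40],[0,0,0,0,1.8,1.16,40],[0,0,0,0,3.0,1.16,40],[0,0,0,0,3.5,1.16,40]]

```text
time_s: 16.83
tcp_pos: [0.4787, -0.3071, 0.1264]
ee_rot: [[-0.977, -0.003, 0.215], [-0.215, 0.001, -0.977], [0.002, -1.0, -0.002]]
wrist_force: [-1.4, 0.2, -1.7]
gripper_width: 0.683
```

Request:
step_arm:
  moves:
    - [[0,0,0,0,0.3,0,40],[0,0,0,0,0.5,0,40],[0,0,0,0,0.6,0,40],[0,0,0,0,0.6,0,40],[0,0,0,0,0.6,0,40]]

```text
time_s: 17.25
tcp_pos: [0.4799, -0.308, 0.1228]
ee_rot: [[-0.977, 0.001, 0.215], [-0.215, -0.0, -0.977], [-0.001, -1.0, 0.001]]
wrist_force: [0.3, -0.1, -1.5]
gripper_width: 0.686
```

```bash
python3 go.py 478.2 -307.7 116 -77.6
```

```text
t 17.25 pos [ 479.9 -308.   122.8] yaw -77.6 F [ 0.3 -0.1 -1.5] w 0.686 j [-16.  23. -16.   0. -51. 119.]
ROT [-0.001  0.    -0.001] SHIFT cm [ 0.16  0.68 -0.07] | rot deg 0.1 dist mm 7.0
```

Request:
step_arm:
  moves:
    - [[0,0,0,0.15,0.3,0,40],[0,0,0,0.15,0.5,0,40],[0,0,0,0.15,0.65,0,40],[0,0,0,0.15,0.65,0,40],[0,0,0,0.15,0.68,0,40]]

```text
time_s: 17.67
tcp_pos: [0.478, -0.3083, 0.1161]
ee_rot: [[-0.977, 0.0, 0.215], [-0.215, -0.0, -0.977], [0.0, -1.0, 0.0]]
wrist_force: [-1.6, 1.9, 5.0]
gripper_width: 0.688
```

Request:
step_arm:
  moves:
    - [[0,0,0,0,0.05,0,70],[0,0,0,0,0.05,0,80],[0,0,0,0,0.05,0,90],[0,0,0,0,0.05,0,100],[0,0,0,0,0.05,0,100]]

```text
time_s: 18.08
tcp_pos: [0.4781, -0.3082, 0.1148]
ee_rot: [[-0.977, 0.0, 0.215], [-0.215, -0.0, -0.977], [0.0, -1.0, 0.0]]
wrist_force: [0.1, -0.2, -0.5]
gripper_width: 0.918
```

Request:
step_arm:
  moves:
    - [[0,0,0,0,0,0,100],[0,0,0,0,-1.0,0,100],[0,0,0,0,-3.0,0,100],[0,0,0,0,-5.5,0,100],[0,0,0,0,-8.0,0,100]]

```text
time_s: 18.5
tcp_pos: [0.4778, -0.3082, 0.1963]
ee_rot: [[-0.977, -0.001, 0.215], [-0.215, -0.0, -0.977], [0.001, -1.0, -0.0]]
wrist_force: [0.6, 0.4, 0.5]
gripper_width: 1.001
```

```bash
python3 - <<'E'
from h import *
for n in ["wrist","side"]:
    d=cap(n); save(d,f"pics/{n}7.png")
    for b in blobs(d,"blue"): print(n,b.mean(0).round(),"z136",rect(d,b,.136).round(1))
E
python3 go.py 455.5 69.5 150 -76.1
```

```text
wrist [320. 210.] z136 [ 478.  -307.6   84.6   60.2   12.4]
side [267. 316.] z136 [ 478.2 -311.8   83.5   65.1   12.5]
side [ 23. 103.] z136 [-154.9  301.   116.8   59.3  -89.9]
t 18.6 pos [ 480.7 -309.6  200.7] yaw -77.6 F [0.2 0.6 0.2] w 1.001 j [-16.  18. -11.   0. -61. 119.]
ROT [-0.007 -0.025 -0.008] SHIFT cm [ -5.66   4.86 -37.59] | rot deg 1.6 dist mm 383.3
```

View pics/wrist7.png

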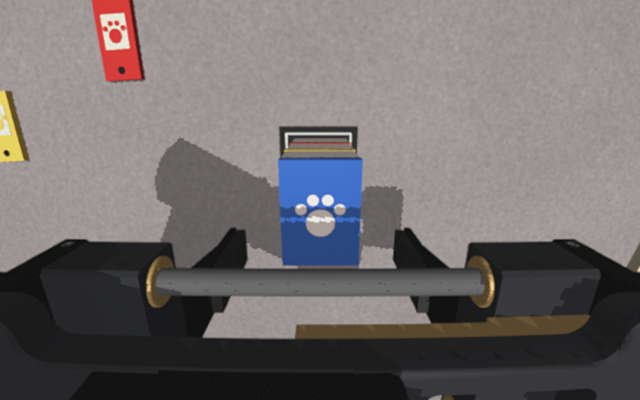

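Stack is complete: blue lid at (478,-307.6), 84.6×60 mm, yaw 12.4°. Now toward the yellow tag, with the tray in view.

Request:
step_arm:
  moves:
    - [[0,0,0,-0.5,0,-3.0,100],[0,0,0,-1.0,0,-7.0,100],[0,0,0,-1.6,0,-11.0,100],[0,0,0,-2.2,0,-15.0,100],[0,0,0,-2.8,0,-19.0,100]]

```text
time_s: 19.02
tcp_pos: [0.464, -0.1152, 0.1952]
ee_rot: [[-0.977, 0.0, 0.214], [-0.214, 0.0, -0.977], [-0.0, -1.0, 0.0]]
wrist_force: [0.9, 0.9, -0.6]
gripper_width: 0.998
```

Request:
step_arm:
  moves:
    - [[0,0,0,-0.5,0.7,-4.0,60],[0,-0.02,0,-1.2,1.5,-8.0,60],[0,-0.02,0,-1.8,2.5,-12.0,60],[0,-0.02,0,-2.4,3.5,-16.0,60],[0,-0.02,0,-3.0,4.5,-19.0,60]]

```text
time_s: 19.43
tcp_pos: [0.4526, 0.0779, 0.1501]
ee_rot: [[-0.972, 0.001, 0.236], [-0.236, 0.001, -0.972], [-0.001, -1.0, -0.0]]
wrist_force: [0.6, 0.7, -0.7]
gripper_width: 0.705
```

Request:
step_arm:
  moves:
    - [[0,0,0,0,0,0,60],[0,0,0,0,0,0,60],[0,0,0,0,0,0,60],[0,0,0,0,0,0,60],[0,0,0,0,0,0,60]]

```text
time_s: 19.85
tcp_pos: [0.4533, 0.0744, 0.1503]
ee_rot: [[-0.973, 0.001, 0.232], [-0.232, 0.0, -0.973], [-0.001, -1.0, -0.0]]
wrist_force: [0.1, -0.6, -0.0]
gripper_width: 0.605
```

```bash
python3 - <<'E'
from h import *
for n in ["wrist","scene"]:
    d=cap(n); save(d,f"pics/{n}8.png")
    for c in ["blue","yellow"]:
     for b in blobs(d,c): print(n,c,b.mean(0).round(),"z8",rect(d,b,.008).round(1),"z12",rect(d,b,.012).round(1))
E
python3 go.py 455.5 69.5 60 -76.1
```

```text
wrist blue [112. 179.] z8 [408.6 284.7  80.9  43.5   6.2] z12 [410.3 282.1  79.8  42.9   6.2]
wrist yellow [325. 183.] z8 [455.1  70.1  80.5  39.7  13.9] z12 [456.2  70.4  79.4  39.2  13.9]
scene blue [  5. 386.] z8 [ 466.6 -751.5   67.4    8.9    0.9] z12 [ 468.9 -749.8   67.1    8.9    0.9]
scene blue [467. 370.] z8 [1002.3  -35.3  278.9  136.1   46.6] z12 [1002.3  -36.7  277.7  135.5   46.6]
scene blue [512. 291.] z8 [ 9.839e+02  1.458e+02  5.760e+01  4.980e+01 -6.000e-01] z12 [ 9.840e+02  1.437e+02  5.730e+01  4.960e+01 -6.000e-01]
scene blue [564. 280.] z8 [1041.6  262.6  221.   128.8   69.5] z12 [1041.5  260.   220.1  128.2   69.5]
scene blue [167. 234.] z8 [ 397.7 -302.9  100.9   69.9   12.5] z12 [ 400.2 -303.1  100.4   69.6   12.5]
scene blue [366. 102.] z8 [410.9 281.4  75.8  39.6   6.9] z12 [413.5 278.7  75.5  39.4   6.9]
scene blue [113.  34.] z8 [-302.5  -81.   125.3   17.2  -11.6] z12 [-296.9  -82.1  124.8   17.1  -11.6]
scene blue [88. 40.] z8 [-334.8 -152.4  182.8   48.5   -9.4] z12 [-329.1 -153.2  182.    48.3   -9.4]
scene yellow [187. 256.] z8 [ 473.1 -296.2   64.3    7.4  -77.8] z12 [ 475.3 -296.5   64.     7.4  -77.8]
scene yellow [314. 157.] z8 [456.5  67.3  82.6  44.4  15.1] z12 [458.8  65.5  82.2  44.2  15.1]
t 19.95 pos [453.3  74.5 150.3] yaw -76.6 F [ 0.8  0.7 -0.9] w 0.597 j [ 30.  11. -29.   0. -50.  74.]
ROT [ 0.    -0.008 -0.001] SHIFT cm [-0.09  9.03  0.54] | rot deg 0.5 dist mm 90.4
```

View pics/wrist8.png

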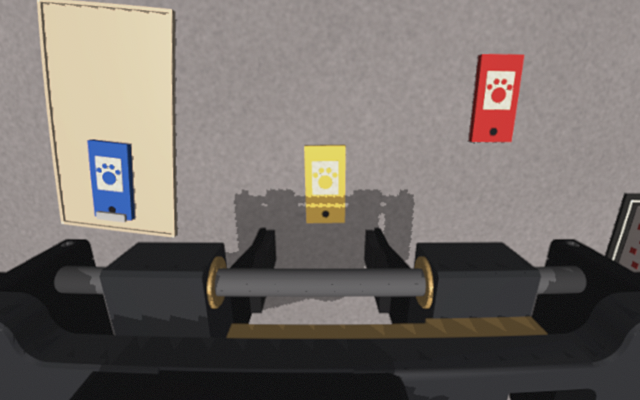

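View pics/scene8.png

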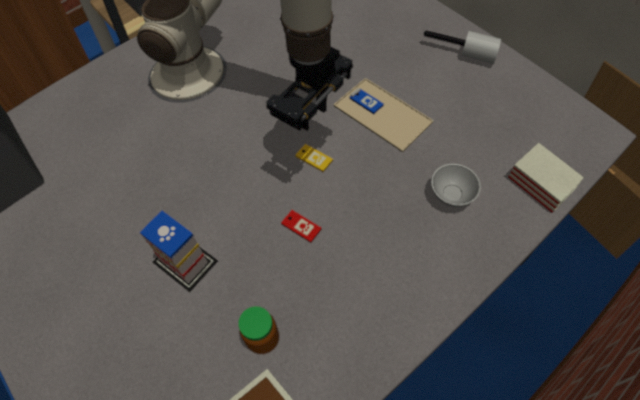

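Request:
step_arm:
  moves:
    - [[0,-0.008,0,-0.05,2.0,0.48,60],[0,-0.008,0,-0.05,5.0,0.48,60],[0,-0.008,0,-0.05,8.0,0.48,60],[0,-0.008,0,-0.05,10.5,0.48,60],[0,-0.008,0,-0.05,12.0,0.48,60]]

```text
time_s: 20.37
tcp_pos: [0.4536, 0.0695, 0.0278]
ee_rot: [[-0.971, -0.003, 0.24], [-0.24, -0.001, -0.971], [0.003, -1.0, 0.001]]
wrist_force: [-0.1, 0.1, 0.1]
gripper_width: 0.597
```

Request:
step_arm:
  moves:
    - [[0,0,0,0,0.5,0,60],[0,0,0,0,1.0,0,60],[0,0,0,0,1.4,0,60],[0,0,0,0,1.6,0,60],[0,0,0,0,1.6,0,60]]

```text
time_s: 20.78
tcp_pos: [0.4552, 0.0709, 0.0144]
ee_rot: [[-0.97, 0.001, 0.242], [-0.242, 0.001, -0.97], [-0.001, -1.0, -0.0]]
wrist_force: [0.4, 0.5, 0.1]
gripper_width: 0.6
```

```bash
python3 go.py 455.1 70.1 13 -76.1
```

```text
t 20.78 pos [455.2  70.9  14.4] yaw -76.0 F [0.4 0.5 0.1] w 0.6 j [ 29.  24. -37.   0. -29.  75.]
ROT [ 0.     0.001 -0.001] SHIFT cm [0.03 0.14 0.08] | rot deg 0.1 dist mm 1.6
```

Request:
step_arm:
  moves:
    - [[0,0,0,0,0.14,0.08,60],[0,0,0,0,0.14,0.08,50],[0,0,0,0,0.14,0.08,20],[0,0,0,0,0.14,0.08,20],[0,0,0,0,0.14,0.08,20]]

```text
time_s: 21.2
tcp_pos: [0.4552, 0.0701, 0.0129]
ee_rot: [[-0.97, 0.001, 0.242], [-0.242, 0.0, -0.97], [-0.001, -1.0, -0.0]]
wrist_force: [-0.4, -0.4, 2.0]
gripper_width: 0.453
```

Request:
step_arm:
  moves:
    - [[0,0,0,0,0,0,20],[0,0,0,0,0,0,20],[0,0,0,0,0,0,20],[0,0,0,0,0,0,20],[0,0,0,0,0,0,20]]

```text
time_s: 21.62
tcp_pos: [0.4552, 0.0701, 0.0129]
ee_rot: [[-0.97, 0.001, 0.242], [-0.242, 0.0, -0.97], [-0.001, -1.0, -0.0]]
wrist_force: [-0.2, -0.4, 5.7]
gripper_width: 0.453
```

Request:
step_arm:
  moves:
    - [[0,0,0,0,0,0,20],[0,0,0,0,-1.0,0,20],[0,0,0,0,-3.0,0,20],[0,0,0,0,-6.0,0,20],[0,0,0,0,-8.0,0,20]]

```text
time_s: 22.03
tcp_pos: [0.4552, 0.0701, 0.0938]
ee_rot: [[-0.97, 0.001, 0.242], [-0.242, 0.0, -0.97], [-0.001, -1.0, 0.0]]
wrist_force: [0.3, 1.1, -0.2]
gripper_width: 0.453
```

```bash
python3 go.py 464 286.5 100 -83.4;  python3 - <<'E'
from h import *
for n in ["wrist","side"]:
    d=cap(n); save(d,f"pics/{n}9.png")
d=cap("side"); im=d["image"]; cv2.imwrite("pics/side9c.png",cv2.resize(im[90:260,200:380],None,fx=3.5,fy=3.5)[:,:,::-1])
E
```

```text
t 22.03 pos [455.2  70.1  93.8] yaw -76.0 F [ 0.3  1.1 -0.2] w 0.453 j [ 29.  16. -33.   0. -42.  75.]
ROT [ 0.     0.129 -0.001] SHIFT cm [ -6.09  -0.61 -20.78] | rot deg 7.4 dist mm 216.6
```

View pics/wrist9.png

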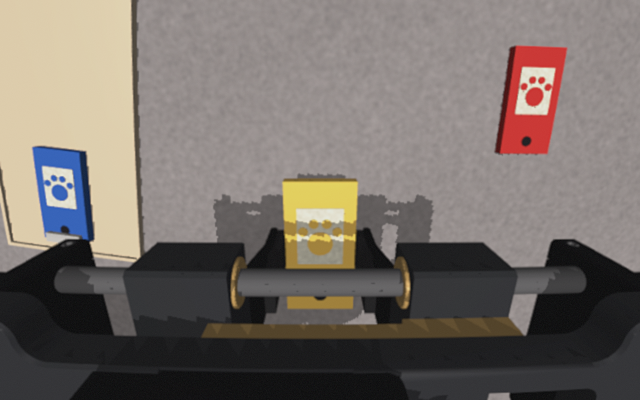

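View pics/side9c.png

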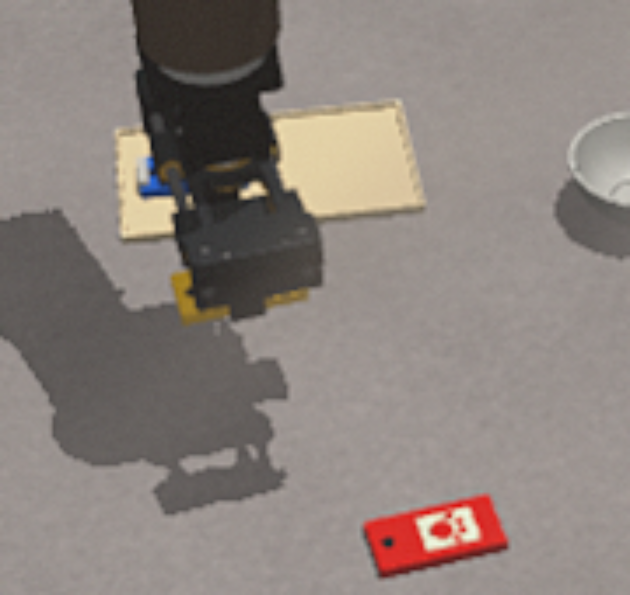

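Request:
step_arm:
  moves:
    - [[0,0.02,0,-0.9,-1.0,-2.5,20],[0,0.05,0,-2.0,-2.2,-6.0,20],[0,0.08,0,-3.0,-3.5,-9.0,20],[0,0.1,0,-4.0,-5.0,-12.0,20],[0,0.129,0,-4.5,-5.0,-13.5,20]]

```text
time_s: 22.6
tcp_pos: [0.4674, 0.2156, 0.1438]
ee_rot: [[-0.993, 0.004, 0.117], [-0.117, 0.002, -0.993], [-0.004, -1.0, -0.002]]
wrist_force: [0.3, 0.0, 0.1]
gripper_width: 0.455
```

Request:
step_arm:
  moves:
    - [[0,0,0,0,0,0,20],[0,0,0,0,0,0,20],[0,0,0,0,0,0,20],[0,0,0,0,0,0,20],[0,0,0,0,0,0,20]]

```text
time_s: 23.02
tcp_pos: [0.4656, 0.2106, 0.1418]
ee_rot: [[-0.994, -0.001, 0.114], [-0.114, -0.001, -0.994], [0.002, -1.0, 0.001]]
wrist_force: [-0.3, 0.2, -0.6]
gripper_width: 0.451
```

```bash
python3 go.py 464 286.5 100 -83.4;  python3 - <<'E'
from h import *
for n in ["wrist"]:
    d=cap(n); save(d,f"pics/{n}10.png")
    for b in blobs(d,"blue"): print(b.mean(0).round(),"z12",rect(d,b,.012).round(1), b.min(0),b.max(0))
    h=cv2.cvtColor(d["image"],cv2.COLOR_RGB2HSV)
    t=cv2.inRange(h,(12,40,120),(28,120,255)); t=cv2.morphologyEx(t,cv2.MORPH_OPEN,np.ones((3,3),np.uint8))
    cs,_=cv2.findContours(t,cv2.RETR_EXTERNAL,cv2.CHAIN_APPROX_NONE)
    for c in cs:
        if cv2.contourArea(c)>400: print(" tray?",c[:,0].mean(0).round(),rect(d,c[:,0],.007).round(1))
E
```

```text
t 23.02 pos [465.6 210.6 141.8] yaw -83.5 F [-0.3  0.2 -0.6] w 0.451 j [ 43.  16. -23.  -0. -51.  54.]
ROT [-0.001 -0.001  0.002] SHIFT cm [-0.71  4.18 -7.56] | rot deg 0.1 dist mm 86.7
[242. 230.] z12 [412.8 284.   12.2  11.2   2.4] [237 225] [248 236]
[243. 222.] z12 [414.5 283.2  70.4  40.2   6.8] [221 196] [264 260]
 tray? [231. 153.] [485.1 292.3 176.7 127.1   6.5]
```

View pics/wrist10.png

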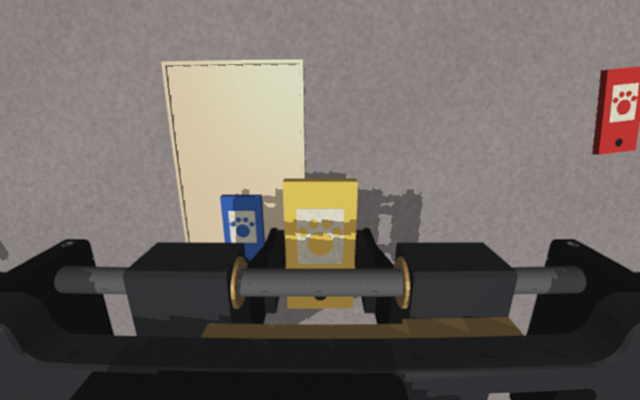

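```bash
sed -e 's/^x,y,z,yaw=.*/x,y,z,yaw,tilt=map(float,sys.argv[1:6])/' -e 's/^if len.*//' -e 's/T=np.c_\[np.cross(Y,Z),Y,Z\]/T=np.c_[np.cross(Y,Z),Y,Z]@Ro.from_rotvec([0,0,tilt]).as_matrix()/' go.py > got.py; python3 got.py 465.4 289.3 70 -83.4 -0.149
```

```text
t 23.07 pos [465.8 210.8 142.1] yaw -83.5 F [-0.1 -0.5  0.2] w 0.453 j [ 43.  16. -23.  -0. -51.  54.]
ROT [-0.001 -0.001 -0.148] SHIFT cm [-0.87  7.2  -7.81] | rot deg 8.5 dist mm 106.6
```

Request:
step_arm:
  moves:
    - [[0,0,-0.03,-0.3,1.0,-2.5,20],[0,0,-0.07,-0.6,2.5,-5.0,20],[0,0,-0.11,-0.87,4.0,-7.0,20],[0,0,-0.148,-0.87,5.5,-7.8,20],[0,0,-0.148,-0.87,6.5,-7.8,20]]

```text
time_s: 23.48
tcp_pos: [0.4666, 0.2917, 0.0757]
ee_rot: [[-0.982, -0.148, 0.115], [-0.114, -0.017, -0.993], [0.149, -0.989, -0.0]]
wrist_force: [0.3, -0.1, -0.2]
gripper_width: 0.458
```

Request:
step_arm:
  moves:
    - [[0,0,0,0,0.3,0,20],[0,0,0,0,0.5,0,20],[0,0,0,0,0.5,0,20],[0,0,0,0,0.5,0,20],[0,0,0,0,0.5,0,20]]

```text
time_s: 23.9
tcp_pos: [0.4652, 0.2901, 0.0738]
ee_rot: [[-0.983, -0.145, 0.115], [-0.114, -0.016, -0.993], [0.146, -0.989, -0.001]]
wrist_force: [-0.1, -0.0, -0.7]
gripper_width: 0.452
```

```bash
python3 got.py 465.4 289.3 30 -83.4 -0.149;  python3 - <<'E'
from h import *
for n in ["wrist","side","scene"]:
    d=cap(n); save(d,f"pics/{n}11.png")
E
```

```text
t 23.9 pos [465.2 290.1  73.8] yaw -83.4 F [-0.1 -0.  -0.7] w 0.452 j [ 46.  28. -14.  -7. -55.  55.]
ROT [ 0.001 -0.    -0.003] SHIFT cm [-0.65  4.33  0.09] | rot deg 0.2 dist mm 43.8
```

View pics/side11.png

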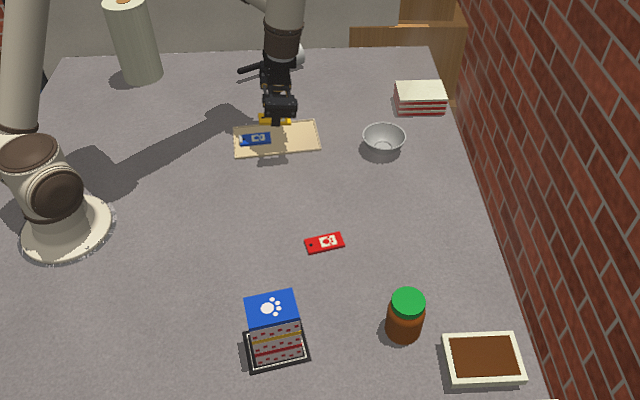

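Request:
step_arm:
  moves:
    - [[0,0,0,-0.15,1.0,0.05,20],[0,0,0,-0.3,2.0,0.09,20],[0,0,0,-0.45,3.2,0.09,20],[0,0,0,-0.6,4.0,0.09,20],[0,0,0,-0.65,4.33,0.09,20]]

```text
time_s: 24.47
tcp_pos: [0.4641, 0.2885, 0.0266]
ee_rot: [[-0.982, -0.149, 0.115], [-0.113, -0.019, -0.993], [0.151, -0.989, 0.002]]
wrist_force: [0.2, 0.0, -0.4]
gripper_width: 0.455
```

Request:
step_arm:
  moves:
    - [[0,0,0,0,0,0,20],[0,0,0,0,0,0,20],[0,0,0,0,0,0,20],[0,0,0,0,0,0,20],[0,0,0,0,0,0,20]]

```text
time_s: 24.88
tcp_pos: [0.4654, 0.2897, 0.0294]
ee_rot: [[-0.983, -0.146, 0.115], [-0.114, -0.016, -0.993], [0.147, -0.989, -0.001]]
wrist_force: [-0.2, -0.2, -0.5]
gripper_width: 0.454
```

```bash
python3 got.py 465.4 289.3 22.7 -83.4 -0.149
```

```text
t 24.88 pos [465.4 289.7  29.4] yaw -83.4 F [-0.2 -0.2 -0.5] w 0.454 j [ 46.  31. -16.  -7. -50.  56.]
ROT [ 0.001  0.    -0.002] SHIFT cm [-0.1   0.66  0.04] | rot deg 0.1 dist mm 6.7
```

Request:
step_arm:
  moves:
    - [[0,0,0,-0.03,0.2,0,20],[0,0,0,-0.06,0.4,0,20],[0,0,0,-0.09,0.55,0,20],[0,0,0,-0.1,0.63,0,20],[0,0,0,-0.1,0.63,0,20]]

```text
time_s: 25.3
tcp_pos: [0.4651, 0.2894, 0.0227]
ee_rot: [[-0.982, -0.147, 0.115], [-0.114, -0.017, -0.993], [0.148, -0.989, 0.0]]
wrist_force: [-0.8, -1.5, 1.7]
gripper_width: 0.451
```

Request:
step_arm:
  moves:
    - [[0,0,0,0,0,0,20],[0,0,0,0,0,0,20],[0,0,0,0,0,0,20],[0,0,0,0,0,0,20],[0,0,0,0,0,0,20]]

```text
time_s: 25.72
tcp_pos: [0.4651, 0.2894, 0.0227]
ee_rot: [[-0.982, -0.147, 0.115], [-0.114, -0.017, -0.993], [0.148, -0.989, 0.0]]
wrist_force: [-1.2, -1.2, 4.3]
gripper_width: 0.453
```

```bash
python3 got.py 465.4 289.3 22.7 -83.4 -0.149; python3 - <<'E'
from h import *
d=cap("side"); im=d["image"]; cv2.imwrite("pics/side12c.png",cv2.resize(im[90:180,210:350],None,fx=5,fy=5)[:,:,::-1])
E
```

```text
t 25.72 pos [465.1 289.4  22.7] yaw -83.4 F [-1.2 -1.2  4.3] w 0.453 j [ 46.  32. -16.  -7. -49.  56.]
ROT [-0.     0.    -0.001] SHIFT cm [-0.03 -0.01  0.01] | rot deg 0.1 dist mm 0.3
```

View pics/side12c.png

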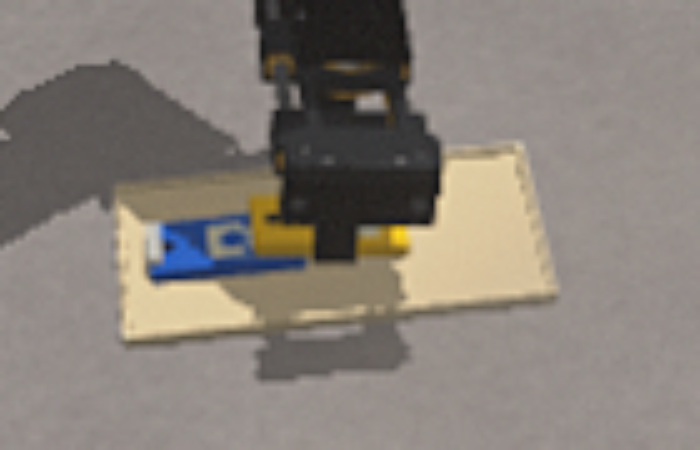

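Contact exactly at the computed height (4 N). Release.

Request:
step_arm:
  moves:
    - [[0,0,0,0,0,0,50],[0,0,0,0,0,0,55],[0,0,0,0,0,0,60],[0,0,0,0,0,0,65],[0,0,0,0,0,0,65]]

```text
time_s: 26.18
tcp_pos: [0.4652, 0.2894, 0.0221]
ee_rot: [[-0.983, -0.147, 0.115], [-0.114, -0.017, -0.993], [0.148, -0.989, 0.0]]
wrist_force: [-0.3, 0.4, -0.5]
gripper_width: 0.627
```

Request:
step_arm:
  moves:
    - [[0,0,0,0,-0.5,0,65],[0,0,0,0,-2.0,0,65],[0,0,0,0,-4.5,0,65],[0,0,0,0,-7.0,0,65],[0,0,0,0,-9.0,0,65]]

```text
time_s: 26.6
tcp_pos: [0.4791, 0.2913, 0.1135]
ee_rot: [[-0.983, -0.145, 0.115], [-0.114, -0.016, -0.993], [0.146, -0.989, -0.001]]
wrist_force: [-0.2, 0.3, -0.1]
gripper_width: 0.652
```

```bash
python3 - <<'E'
from h import *
d=cap("side"); im=d["image"]; cv2.imwrite("pics/side13c.png",cv2.resize(im[90:180,210:350],None,fx=5,fy=5)[:,:,::-1])
d=cap("wrist"); save(d,"pics/wrist13.png")
for b in blobs(d,"yellow"): print(b.mean(0).round(),rect(d,b,.018).round(1))
for b in blobs(d,"blue"): print(b.mean(0).round(),rect(d,b,.012).round(1))
E
python3 go.py 575.2 -68.5 150 -76
```

```text
[322. 200.] [463.1 289.7  84.6  40.3   6.8]
[322. 248.] [410.7 283.2  11.7   8.2 -83.1]
[322. 259.] [401.  282.   38.4  27.9 -83.1]
t 26.7 pos [480.9 292.6 115.6] yaw -83.4 F [ 0.6 -0.3  0.7] w 0.653 j [ 45.  26. -10.  -6. -60.  55.]
ROT [ 0.014 -0.128  0.14 ] SHIFT cm [-4.64 -4.3  36.94] | rot deg 10.9 dist mm 374.8
```

View pics/wrist13.png

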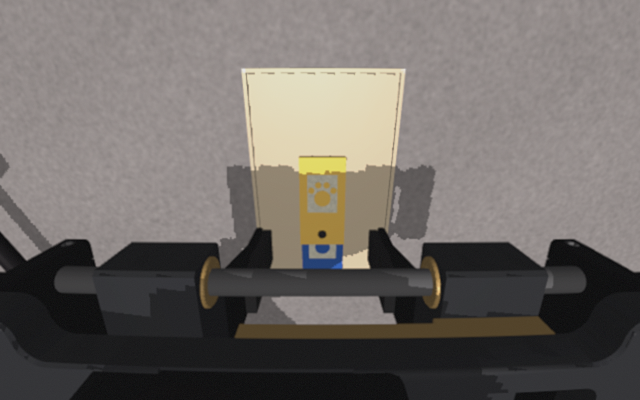

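View pics/side13c.png

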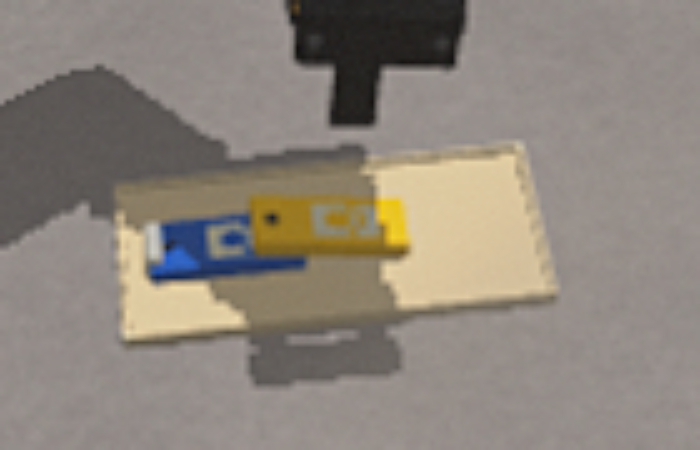

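Yellow tag leans on the blue one's end, in line (yaw 6.8°). Now red tag.

Request:
step_arm:
  moves:
    - [[0,0,0.03,-0.5,-1.0,3.0,65],[0,-0.04,0.07,-1.0,-2.0,7.0,65],[0,-0.08,0.1,-1.4,-3.0,11.0,65],[0.01,-0.11,0.14,-1.9,-3.6,15.0,65],[0.014,-0.128,0.14,-2.4,-4.3,19.0,65]]

```text
time_s: 27.12
tcp_pos: [0.5284, 0.1036, 0.1505]
ee_rot: [[-0.97, -0.007, 0.244], [-0.244, -0.006, -0.97], [0.008, -1.0, 0.005]]
wrist_force: [0.3, -0.1, -0.9]
gripper_width: 0.651
```

```bash
python3 go.py 575.2 -68.4 100 -76
```

```text
t 27.12 pos [528.4 103.6 150.5] yaw -75.9 F [ 0.3 -0.1 -0.9] w 0.651 j [ 28.  18. -18.   0. -54.  76.]
ROT [-0.005  0.002  0.008] SHIFT cm [-0.39  5.13 17.8 ] | rot deg 0.6 dist mm 185.3
```

Request:
step_arm:
  moves:
    - [[0,0,0.008,0,0.5,4.0,65],[0,0,0.008,-0.1,1.5,8.0,65],[0,0,0.008,-0.2,2.5,11.5,65],[0,0,0.008,-0.3,3.5,15.0,65],[0,0,0.008,-0.4,4.3,17.3,65]]

```text
time_s: 27.53
tcp_pos: [0.575, -0.0644, 0.1069]
ee_rot: [[-0.971, -0.001, 0.239], [-0.239, -0.004, -0.971], [0.002, -1.0, 0.004]]
wrist_force: [0.8, -0.1, 0.2]
gripper_width: 0.646
```

Request:
step_arm:
  moves:
    - [[0,0,0,0,0,0,65],[0,0,0,0,0,0,65],[0,0,0,0,0,0,65],[0,0,0,0,0,0,65],[0,0,0,0,0,0,65]]

```text
time_s: 27.95
tcp_pos: [0.5755, -0.0603, 0.1086]
ee_rot: [[-0.97, 0.002, 0.243], [-0.243, -0.004, -0.97], [-0.001, -1.0, 0.004]]
wrist_force: [0.1, 0.1, 0.6]
gripper_width: 0.65
```

```bash
python3 - <<'E'
from h import *
d=cap("wrist"); save(d,"pics/wrist14.png")
for b in blobs(d,"red"): print(b.mean(0).round(),rect(d,b,.008).round(1))
E
python3 go.py 575.2 -68.4 13 -76
```

```text
[328. 199.] [575.  -68.2  79.5  39.8  14. ]
t 28.0 pos [575.5 -60.3 108.6] yaw -75.9 F [ 0.1  0.2 -0.4] w 0.649 j [ 10.  24. -16.   0. -50.  94.]
ROT [-0.004  0.001 -0.001] SHIFT cm [0.23 9.57 0.74] | rot deg 0.2 dist mm 96.0
```

View pics/wrist14.png

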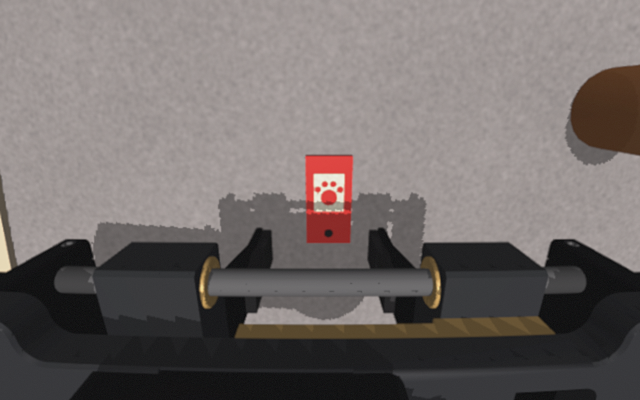

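Red tag at pixel (328,199) → (575,-68.2), 79.5×39.8 mm, yaw 14°.

Request:
step_arm:
  moves:
    - [[-0.004,0,0,0.23,1.0,0.74,60],[-0.004,0,0,0.23,3.0,0.74,60],[-0.004,0,0,0.23,5.5,0.74,60],[-0.004,0,0,0.23,7.5,0.74,60],[-0.004,0,0,0.23,8.2,0.74,60]]

```text
time_s: 28.42
tcp_pos: [0.5725, -0.0698, 0.0227]
ee_rot: [[-0.971, -0.006, 0.241], [-0.241, -0.0, -0.971], [0.006, -1.0, -0.001]]
wrist_force: [-0.3, -0.2, -1.0]
gripper_width: 0.6
```

Request:
step_arm:
  moves:
    - [[0,0,0,0,0.5,0,60],[0,0,0,0,0.9,0,60],[0,0,0,0,1.2,0,60],[0,0,0,0,1.3,0,60],[0,0,0,0,1.3,0,60]]

```text
time_s: 28.83
tcp_pos: [0.5755, -0.0694, 0.0137]
ee_rot: [[-0.97, 0.001, 0.242], [-0.242, 0.0, -0.97], [-0.001, -1.0, 0.0]]
wrist_force: [0.3, 0.6, -0.1]
gripper_width: 0.598
```

```bash
python3 go.py 575 -68.2 13 -76
```

```text
t 28.83 pos [575.5 -69.4  13.7] yaw -76.0 F [ 0.3  0.6 -0.1] w 0.598 j [  9.  32. -20.   0. -38.  95.]
ROT [-0.    -0.    -0.001] SHIFT cm [ 0.01  0.07 -0.13] | rot deg 0.1 dist mm 1.5
```

Request:
step_arm:
  moves:
    - [[0,0,0,0,0.08,-0.1,60],[0,0,0,0,0.08,-0.1,50],[0,0,0,0,0.08,-0.1,20],[0,0,0,0,0.08,-0.1,20],[0,0,0,0,0.08,-0.1,20]]

```text
time_s: 29.25
tcp_pos: [0.575, -0.0685, 0.0127]
ee_rot: [[-0.97, 0.0, 0.242], [-0.242, 0.0, -0.97], [-0.0, -1.0, 0.0]]
wrist_force: [0.7, -0.1, 1.4]
gripper_width: 0.457
```

Request:
step_arm:
  moves:
    - [[0,0,0,0,0,0,20],[0,0,0,0,0,0,20],[0,0,0,0,0,0,20],[0,0,0,0,0,0,20],[0,0,0,0,0,0,20]]

```text
time_s: 29.67
tcp_pos: [0.575, -0.0685, 0.0126]
ee_rot: [[-0.97, 0.0, 0.242], [-0.242, -0.0, -0.97], [-0.0, -1.0, 0.0]]
wrist_force: [-1.6, 0.4, 3.5]
gripper_width: 0.453
```

Request:
step_arm:
  moves:
    - [[0,0,0,0,0,0,20],[0,0,0,0,-1.0,0,20],[0,0,0,0,-4.0,0,20],[0,0,0,0,-8.0,0,20],[0,0,0,0,-11.0,0,20]]

```text
time_s: 30.08
tcp_pos: [0.5751, -0.0688, 0.1247]
ee_rot: [[-0.97, 0.001, 0.242], [-0.242, -0.0, -0.97], [-0.001, -1.0, 0.001]]
wrist_force: [1.4, -0.4, 0.6]
gripper_width: 0.459
```

```bash
python3 go.py 518.9 295.7 100 -83.4
```

```text
t 30.08 pos [575.1 -68.8 124.7] yaw -76.0 F [ 1.4 -0.4  0.6] w 0.459 j [  9.  23. -15.   0. -52.  95.]
ROT [-0.001  0.129 -0.001] SHIFT cm [ -3.36   2.45 -36.73] | rot deg 7.4 dist mm 369.6
```

Request:
step_arm:
  moves:
    - [[0,0.02,0,-0.2,0,-3.0,20],[0,0.05,0,-0.6,0,-7.0,20],[0,0.08,0,-1.0,0,-11.0,20],[0,0.1,0,-1.4,0,-15.0,20],[0,0.129,0,-1.7,0,-19.0,20]]

```text
time_s: 30.5
tcp_pos: [0.5449, 0.1214, 0.1228]
ee_rot: [[-0.994, 0.0, 0.113], [-0.113, 0.0, -0.994], [-0.0, -1.0, -0.0]]
wrist_force: [0.5, -0.2, -1.1]
gripper_width: 0.455
```

```bash
python3 got.py 519 295.7 90 -83.4 -0.149
```

```text
t 30.5 pos [544.9 121.4 122.8] yaw -83.5 F [ 0.5 -0.2 -1.1] w 0.455 j [ 29.  22. -18.  -0. -51.  67.]
ROT [ 0.    -0.002 -0.149] SHIFT cm [  0.61   3.28 -17.61] | rot deg 8.6 dist mm 179.3
```

Request:
step_arm:
  moves:
    - [[0,0,0,0.1,0,-4.0,20],[0,0,-0.04,0.2,0.3,-8.0,20],[0,0,-0.08,0.3,1.0,-12.0,20],[0,0,-0.12,0.4,2.0,-15.0,20],[0,0,-0.149,0.5,3.0,-17.2,20]]

```text
time_s: 30.92
tcp_pos: [0.5205, 0.2934, 0.0925]
ee_rot: [[-0.982, -0.148, 0.117], [-0.116, -0.016, -0.993], [0.149, -0.989, -0.001]]
wrist_force: [0.2, -1.0, -0.0]
gripper_width: 0.454
```

Request:
step_arm:
  moves:
    - [[0,0,0,0,0,0,20],[0,0,0,0,0,0,20],[0,0,0,0,0,0,20],[0,0,0,0,0,0,20],[0,0,0,0,0,0,20]]

```text
time_s: 31.33
tcp_pos: [0.521, 0.2891, 0.0932]
ee_rot: [[-0.983, -0.147, 0.113], [-0.112, -0.016, -0.994], [0.148, -0.989, -0.0]]
wrist_force: [-0.1, -0.3, 0.1]
gripper_width: 0.454
```

```bash
python3 got.py 519 295.7 35 -83.4 -0.149;python3 - <<'E'
from h import *
d=cap("wrist"); save(d,"pics/wrist15.png")
d=cap("scene"); 
for c,z in [("yellow",.018),("blue",.012)]:
  for b in blobs(d,c): 
    q=rect(d,b,z)
    if q[1]>200 and q[0]<600: print("scene",c,q.round(1))
E
```

```text
t 31.33 pos [521.  289.1  93.2] yaw -83.5 F [-0.1 -0.3  0.1] w 0.454 j [ 42.  30.  -6.  -6. -61.  58.]
ROT [ 0.001 -0.002 -0.001] SHIFT cm [-0.74  5.77 -0.68] | rot deg 0.1 dist mm 58.6
scene yellow [467.2 279.8  87.1  36.7   2.7]
scene blue [401.2 277.1  50.1  39.    5.7]
```

View pics/wrist15.png

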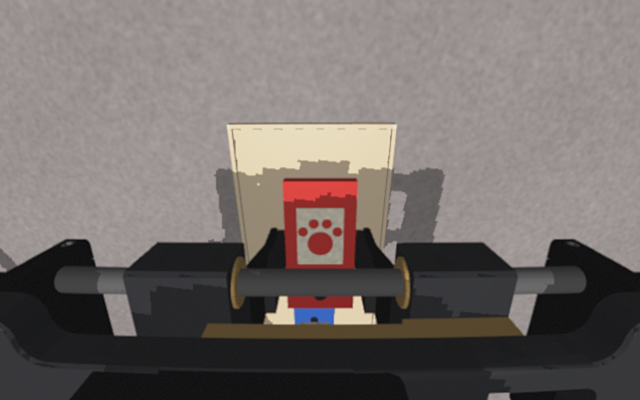

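Request:
step_arm:
  moves:
    - [[0,0,0,-0.15,1.0,-0.4,20],[0,0,0,-0.3,2.3,-0.68,20],[0,0,0,-0.5,3.8,-0.68,20],[0,0,0,-0.65,5.0,-0.68,20],[0,0,0,-0.74,5.77,-0.68,20]]

```text
time_s: 31.85
tcp_pos: [0.5179, 0.2962, 0.0322]
ee_rot: [[-0.982, -0.15, 0.114], [-0.113, -0.019, -0.993], [0.151, -0.989, 0.001]]
wrist_force: [0.5, -0.7, -0.3]
gripper_width: 0.454
```

Request:
step_arm:
  moves:
    - [[0,0,0,0,0,0,20],[0,0,0,0,0,0,20],[0,0,0,0,0,0,20],[0,0,0,0,0,0,20],[0,0,0,0,0,0,20]]

```text
time_s: 32.27
tcp_pos: [0.5192, 0.2971, 0.035]
ee_rot: [[-0.983, -0.146, 0.115], [-0.113, -0.016, -0.993], [0.147, -0.989, -0.001]]
wrist_force: [0.1, 0.1, 0.1]
gripper_width: 0.45
```

```bash
python3 got.py 519 295.7 22.5 -83.4 -0.149
```

```text
t 32.27 pos [519.2 297.1  35. ] yaw -83.4 F [0.1 0.1 0.1] w 0.45 j [ 43.  35.  -8.  -6. -54.  58.]
ROT [ 0.001 -0.    -0.001] SHIFT cm [-0.15  1.24  0.14] | rot deg 0.1 dist mm 12.6
```

Request:
step_arm:
  moves:
    - [[0,0,0,-0.05,0.4,0.1,20],[0,0,0,-0.1,0.8,0.1,20],[0,0,0,-0.13,1.05,0.1,20],[0,0,0,-0.14,1.15,0.1,20],[0,0,0,-0.14,1.15,0.1,20]]

```text
time_s: 32.68
tcp_pos: [0.5184, 0.2957, 0.0225]
ee_rot: [[-0.982, -0.148, 0.115], [-0.113, -0.017, -0.993], [0.149, -0.989, 0.0]]
wrist_force: [-0.3, -0.4, 0.2]
gripper_width: 0.453
```

Request:
step_arm:
  moves:
    - [[0,0,0,0,0,0,20],[0,0,0,0,0,0,20],[0,0,0,0,0,0,20],[0,0,0,0,0,0,20],[0,0,0,0,0,0,20]]

```text
time_s: 33.1
tcp_pos: [0.5185, 0.2958, 0.0225]
ee_rot: [[-0.982, -0.148, 0.114], [-0.113, -0.017, -0.993], [0.148, -0.989, -0.0]]
wrist_force: [1.2, -0.4, -1.1]
gripper_width: 0.453
```

```bash
python3 got.py 519 295.7 22.5 -83.4 -0.149; python3 - <<'E'
from h import *
d=cap("side"); im=d["image"]; cv2.imwrite("pics/side16c.png",cv2.resize(im[90:180,210:350],None,fx=5,fy=5)[:,:,::-1])
E
```

```text
t 33.1 pos [518.5 295.8  22.5] yaw -83.4 F [ 1.2 -0.4 -1.1] w 0.453 j [ 43.  35.  -9.  -6. -53.  58.]
ROT [ 0. -0.  0.] SHIFT cm [-0.04 -0.    0.02] | rot deg 0.0 dist mm 0.5
```

View pics/side16c.png

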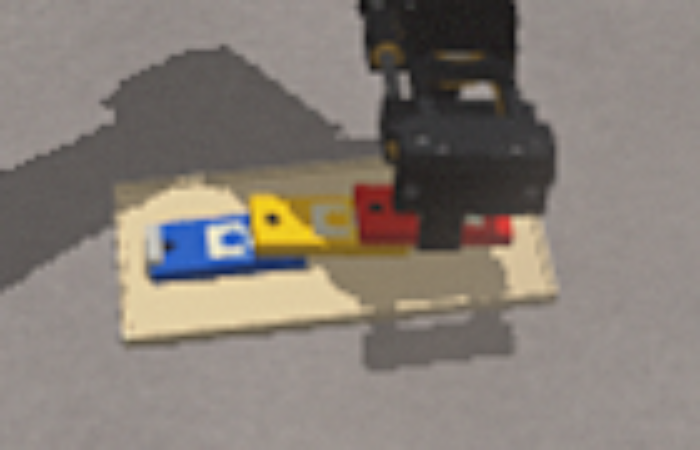

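Request:
step_arm:
  moves:
    - [[0,0,0,0,0.05,0,20],[0,0,0,0,0.05,0,50],[0,0,0,0,0.05,0,55],[0,0,0,0,0.05,0,60],[0,0,0,0,0.05,0,65]]

```text
time_s: 33.57
tcp_pos: [0.5184, 0.2958, 0.022]
ee_rot: [[-0.982, -0.148, 0.115], [-0.113, -0.017, -0.993], [0.149, -0.989, 0.0]]
wrist_force: [0.2, 0.5, -1.1]
gripper_width: 0.6
```

Request:
step_arm:
  moves:
    - [[0,0,0,0,0,0,65],[0,0,0,0,-1.0,0,65],[0,0,0,0,-3.5,0,65],[0,0,0,0,-7.0,0,65],[0,0,0,0,-10.0,0,65]]

```text
time_s: 33.98
tcp_pos: [0.5337, 0.2974, 0.1231]
ee_rot: [[-0.982, -0.147, 0.115], [-0.114, -0.017, -0.993], [0.148, -0.989, 0.0]]
wrist_force: [1.2, 0.2, 0.0]
gripper_width: 0.648
```

Request:
step_arm:
  moves:
    - [[0,0,0,0,-1.0,0,65],[0,0,0,0,-2.0,0,65],[0,0,0,0,-3.0,0,65],[0,0,0,0,-3.0,0,65],[0,0,0,0,-3.0,0,65]]

```text
time_s: 34.4
tcp_pos: [0.5373, 0.2978, 0.1502]
ee_rot: [[-0.982, -0.149, 0.114], [-0.113, -0.017, -0.993], [0.15, -0.989, 0.0]]
wrist_force: [-0.3, -0.2, 0.2]
gripper_width: 0.652
```

```bash
python3 - <<'E'
from h import *
d=cap("side"); im=d["image"]; save(d,"pics/side17.png"); cv2.imwrite("pics/side17c.png",cv2.resize(im[90:180,210:350],None,fx=5,fy=5)[:,:,::-1])
d=cap("wrist"); save(d,"pics/wrist17.png")
u=np.array([np.cos(np.radians(6.6)),np.sin(np.radians(6.6))]); v=np.array([-u[1],u[0]]); B=np.array([409.9,282.9])
for c,z in [("red",.016),("yellow",.018),("blue",.012)]:
  for b in blobs(d,c): q=rect(d,b,z); e=q[:2]-B; print(c,b.mean(0).round(),q.round(1),"along/off",(e@u).round(1),(e@v).round(1))
print(r.sense()["tcp_pos"])
E
```

```text
red [319. 185.] [516.  296.   85.3  40.    6.6] along/off 106.9 0.8
yellow [320. 231.] [466.3 289.7  12.6  12.4 -83.5] along/off 56.9 0.2
yellow [320. 247.] [445.7 287.6  53.9  39.8   6.5] along/off 36.1 0.5
[0.53681178 0.29756315 0.14921078]
```

View pics/side17c.png

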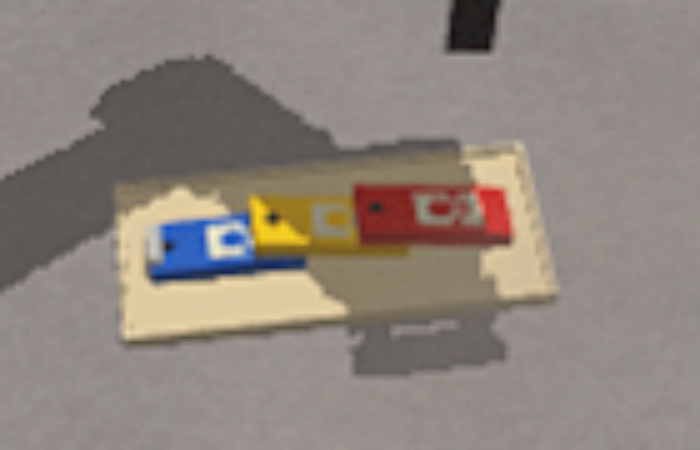

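View pics/wrist17.png

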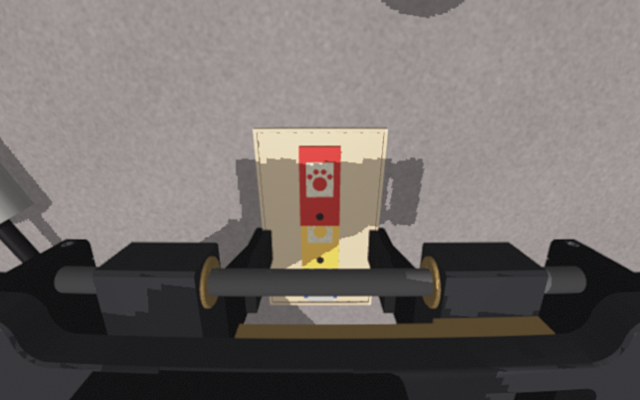

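View pics/side17.png

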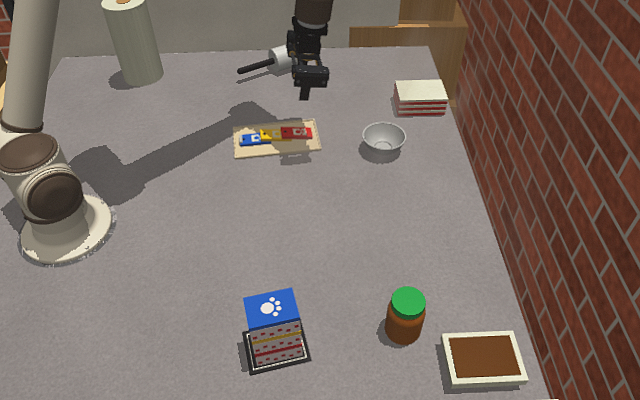

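The stack stands square on the pad, the tags fan in a straight line, and the bowl and jar haven't moved. The gripper is clear, so I'm handing in.

```bash
python3 -c "
from h import *
print(r.finish_job()); s=r.sense(); print(s['time_s'],s['wrist_force'].round(1))"
```

```text
the job is handed in; nothing more can be done
None
the job is handed in; nothing more can be done
```

The feeding round is set up and handed in at about 34 s of robot time (limit 141 s). No verdict was reported.

- **Tubs:** stacked red, yellow, blue on the pad. The wrist camera put all three lids within about 1 mm of each other at (478, -308) mm, with yaw 12.3–12.5° against the pad's 12.6°. I estimate the stack is about 0.5 mm off the pad centre.
- **Tags:** both were set down at a slope of about 0.15 rad. The yellow one sits roughly 54 mm along from the blue tag. The red one is about 107 mm along from blue, so roughly 53 mm on from yellow. Both are within about 1 mm of the line and 0.3° of its direction. The slope comes from the tool tilt when I let go and looks right in the side view; I did not measure it afterwards.
- **Bowl and jar:** neither was touched, and both sit at the same place in the side view as at the start.

**Checks that disagreed:** the scene and side cameras put the blue tag, and the stacked lids, up to about 4 mm off in y from the wrist camera. They look at an angle and see the side faces as well. I used the wrist camera values, which matched the known sizes, and the spread is well inside the 12 mm tolerance. The last scene-camera reading of the yellow tag, partly hidden by the gripper, was further out: about 10 mm in y and 4° in yaw. I set that one aside.

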